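Gauge an unmarked pipe nipple in the taper slot

TASK

Size the unmarked pipe nipple with the taper gauge on the counter: stand it upright on the gauge's plate in the wide part of the slot, slide it towards the narrow end until it wedges firmly between both sides (a push of about 10 N, do not ram it), and let go so that it stays wedged. Then gently slide the cursor along the fence until it just touches the nipple, to mark the reading, and leave it there without knocking the nipple loose or disturbing the other things on the counter.

Things in the scene. Friction and masses are not known exactly. Their poses are not given: they have to be found in the camera images.
- nipple: Plain grey straight rigid pipe piece, 85 mm long, about 0.07 kg, standing upright on the counter to the left. Its outer diameter is unmarked, somewhere between 24 and 36 mm: that is what is being gauged. Origin: centre of its lower end; z is along the pipe, up.
- gauge: Fixed grey base plate of the taper gauge, 8 mm thick (x -125 to 225 mm, y -37 to 87 mm), its long side roughly left-right. Origin on the underside, below the fence's working face. x runs along the slot towards its narrow end, y across it from fence to tapered bar, z up.
- fence: Straight aluminium bar fixed on the plate along x, 340 mm long (x -120 to 220), 30 mm wide, its top 34 mm above the counter, ticks on top. Its working face is the plane y = 0 of the gauge and looks to +y. Origin on the plate's top, 8 mm straight above the gauge's origin; same axes.
- jaw: Fixed tapered bar of the slot: steel, 24 mm thick, top 32 mm above the counter; clamped at another place each time. Axes as the gauge's. Origin: narrow end of its working face, on the plate's top, 14 to 20 mm from the fence. From there towards -x the slot widens 1 mm every 5 mm, 34 mm in all, up to the wide end (x = -170). Open at the top; the plate is the floor.
- cursor: Black cursor riding on the fence beyond the narrow end; slides along x only (friction about 1.5 N, up to 190 mm to -x), stays where left; starts about 90 mm or more clear of where the nipple stops. Axes as the gauge's. Origin: centre of its reading face, which looks to -x, 41 mm above the counter, 14 mm from the fence's face; the tongue with this face is 10 mm high and 12 mm thick.
- cursor_tab (a point): Centre of the top of the cursor's upright grip tab, to pinch or push: 14 mm (x) by 20 mm (y), from 46 to 86 mm above the counter. It stands 38 mm in x and -29 mm in y from the reading face's centre. Axes as the gauge's.
- coupling: Bystander: short grey pipe coupling, 47 mm across, 42 mm high, standing near the nipple (the two may be swapped). Origin: centre of its underside. Leave it alone.
- elbow: Bystander: black pipe elbow, legs 48 mm long, 42 mm high, lying to the right. Origin below the corner. Leave it alone.
- carton: Bystander: closed cardboard carton 110 x 150 x 70 mm, to the right. Origin: centre of its underside. Leave it alone.

How it is judged (in metres and radians):
On the way, in this order (a step that is already met when the one before it is completed fails the run):
1. the nipple is in the wide part of the slot, upright, its foot down at the plate (within 10 mm) (x of nipple in the frame of jaw between -0.175 and -0.085 m and y of nipple in the frame of gauge between 0.01 and 0.04 m and z of nipple in the frame of gauge below 0.018 m and angle between nipple's own z axis and vertical below 0.2 rad), for 0.1 s.
2. the nipple is wedged: upright on the plate, pressed by at least 4 N against both the fence and the tapered bar (z of nipple in the frame of gauge below 0.012 m and angle between nipple's own z axis and vertical below 0.08 rad and contact force between nipple and jaw above 4 N and contact force between nipple and fence above 4 N), for 0.2 s.
3. with the nipple let go and still standing wedged (1 N or more on each side), the cursor has been brought up to it and touches it (0.5 N or more) (z of nipple in the frame of gauge below 0.012 m and angle between nipple's own z axis and vertical below 0.08 rad and x of nipple in the frame of cursor between -0.0165 and -0.012 m and contact force between the fingers and nipple below 0.1 N and contact force between cursor and nipple above 0.5 N and contact force between nipple and jaw above 1 N and contact force between nipple and fence above 1 N), for 0.1 s.
At the end, for the whole second after the job is handed in: Nipple let go, upright (0.08 rad) on the plate (foot within 4 mm of it), at rest, still wedged between fence and tapered bar (1 N or more on each); cursor face against it, gap under 2.5 mm (z of nipple in the frame of gauge below 0.012 m and angle between nipple's own z axis and vertical below 0.08 rad and x of nipple in the frame of cursor between -0.0165 and -0.012 m and linear speed of nipple below 0.01 m/s and contact force between nipple and jaw above 1 N and contact force between nipple and fence above 1 N); the robot touches nothing.
It fails at once if the nipple is rammed into the slot (over 30 N on the tapered bar or the fence) (contact force between nipple and jaw above 30 N or contact force between nipple and fence above 30 N).
It fails at once if the cursor is pushed hard against the nipple (over 12 N) (contact force between cursor and nipple above 12 N).
It fails at once if a bystander is moved by more than 30 mm (distance of any of coupling, elbow, carton from where it was at the start of the episode above 0.03 m).
It also fails if it takes over 64 s, if anything falls off the work surface, if the arm or the gripper's body presses on something with over 40 N, if the wrist force passes 120 N, or if a joint passes its speed limit or range.

ROBOT

A 6-joint arm with a two-finger parallel gripper is mounted at the origin on the work surface. World frame = base frame: x ahead of the robot, y to its left, z up, the work surface at z = 0. Lengths are in m, angles in degrees, forces in N, time in s.
With the tool pointing down it reaches from about 0.4 to 0.825 m from the base axis. Payload 7 kg.
Tool frame: the origin (TCP) lies between the finger pads; the fingertips stand 11 mm ahead of it and the grasp point (between the pads) lies 8 mm behind it (r.tcp_to_tips is the distance from the TCP to the fingertips, in m); x points along the fingers, y is the direction in which the jaws open and shut, and the axes are right-handed (so a half turn about x gives the same grasp; the last joint's range is limited). The gripper opens to 88 mm and grips with 3 to 60 N. Pads are 19 mm wide; open, the fingers measure 130 mm over their backs; the gripper's body (78 mm by 193 mm) begins 47 mm behind the grasp point.
Start: joints at [-53.337, 20.546, 0.682, 0, -70.136, -16.507], TCP at [0.233, -0.634, 0.238] pointing down, gripper open.
Joint ranges: [-176.03, 176.03], [-82.01, 121.73], [-58.28, 71.71], [-173.87, 95.51], [-174.79, -0.11], [-173.66, 173.66]. Speed limits (degrees/s): [136.94, 136.94, 172.46, 180, 180, 180].

INTERFACE

Orientations are given as [roll, pitch, yaw] about the fixed x, y, z axes, in that order (R = Rz(yaw) Ry(pitch) Rx(roll)).
In Python, from plant import r gives the robot as it stands.
- The arm moves only by the tool arm_command, never from a script. Its argument "plan" is a list of rows, each an object of numbers: "dx", "dy", "dz": the shift along the tool's x, y, z each as a share of 0.02 m, from -1 to 1; "wx", "wy", "wz": the turn, a rotation vector about the tool's x, y, z each as a share of 0.08 rad, from -1 to 1. In form: [{"dx": .., "dy": .., "dz": .., "wx": .., "wy": .., "wz": ..}, ...]. A call has 1 to 20 rows; each row shifts and turns the pose as measured when the row begins, along the tool's axes as they then stand; what a row does not reach is not made up. A row lasts 1/12 s, in which the tool goes at most 41.7 mm and 7.16 degrees, less where a joint would pass 70% of its speed; a pose out of reach is approached as far as the arm can. A call with a number of a shift or a turn outside -1 to 1 is refused whole. A call with a gripper value outside its range is refused whole. "fingers" is the closure, from -1 (fully open) to 1 (shut), so that 0 is half open, set as the call begins (left out, the last holds). The fingers move at their own pace and stop on an object; "force" is the grip in N (left out, the last holds). Time passes only in rows, so rows that do not move let the fingers close. It gives the time, the measured TCP pose, the force and the opening at its end, in the units of the state.
- r.get_state(): the state, without advancing time (a new reading comes with each control period).
- r.capture(name): name is "side" or "top"; returns (picture, depth): 400x640x3 uint8, red, green, blue; 400x640 float32, m along the optical axis (not along the pixel's ray), 0 where there is no reading.
- r.camera_model(name): a dict with "vertical_fov" (degrees; the focal length in pixels is half the picture's height over the tangent of half this angle, whatever the lens; pixels are square), "cx", "cy" (the principal point, pixels), "R" (3x3) and "t" (3): a world point X has camera coordinates R X + t. Camera axes: x right, y down, z forward; pixel columns grow to the right and rows downward; lengths in m; the calibration is good to about 2 mm. A picture is of the moment at which its call begins. camera_model takes no time and is no camera call.
- r.close_job(): hands the job in, once; it reports no verdict.
Trained networks look in the newest picture that a camera, given by its name, has taken for a name from the list of things; names that differ only in an ending like _2 or _b are one class to them, and where a whole thing is asked for, a point or a joint stands for the part that bears it (a point fixed in the world has none). Each returns a list of dicts, best first, with "score" (0 to 1); they miss things now and then, are a little off and sometimes report something else, mostly with a low value. They report only what shows in the picture. A call takes as long as a camera call.
- r.cut_out(camera, query): "mask" (400x640 bool, what is visible of it) and "bbox" ([left, top, width, height] in pixels, round what is visible of it).
- r.spot_point(camera, query): "centre" ([column, row] in pixels: a listed point, or the origin of a listed thing).
The state is a dict: "time_s": time; "joints": joint angles; "qd": joint speeds; "joint_torque": joint torques, N m; "tcp_pos": TCP position; "eef_rot": TCP orientation; "contact_force": force on the tool from outside, world axes, zero at the start; "moment": the same for the moment, N m; "gripper_width": finger opening in m.
Only numpy, scipy, OpenCV 4.12 (cv2) and the standard library are available. Lean on these libraries where they do the work, as an engineer would, in place of code of your own. Each camera call takes 0.05 s, during which the arm holds its last target.

## Working session

There is one attempt and no reset: what is moved stays moved. The work goes in short steps, Python scripts to look and compute and a tool call to move; the robot and the scene stay as the last step left them, time stands still between calls to the robot, and variables do not carry over. Pictures are saved under pics/ and viewed, and the job is handed in when it is done.

Besides the shell and the picture viewer there is one more tool, called as name([rows], argument=value, ...), one row to a line, values as JSON. arm_command: Moves the arm, as the interface text tells. Shift numbers are shares of 0.02 m and turn numbers shares of 0.08 rad, none past 1 either way. Its arguments: {"type":"object","properties":{"plan":{"type":"array","items":{"type":"object","properties":{"dx":{"type":"number"},"dy":{"type":"number"},"dz":{"type":"number"},"wx":{"type":"number"},"wy":{"type":"number"},"wz":{"type":"number"}}}},"fingers":{"type":"number"},"force":{"type":"number"}},"required":["plan"]}

```bash
ls; mkdir -p pics
cat > h.py <<'E'
import numpy as np, cv2
from plant import r
def cap(n,f):
    p,d=r.capture(n); cv2.imwrite('pics/'+f,cv2.cvtColor(p,cv2.COLOR_RGB2BGR)); return p,d
def cam(n):
    m=r.camera_model(n); f=200/np.tan(np.radians(m['vertical_fov'])/2); return m,f,np.array(m['R']),np.array(m['t'])
def cloud(n,d):
    m,f,R,t=cam(n); v,u=np.mgrid[0:400,0:640]
    c=np.stack([(u-m['cx'])/f*d,(v-m['cy'])/f*d,d],-1)
    return (c-t)@R
def onplane(n,px,z):
    m,f,R,t=cam(n); ray=R.T@np.array([(px[0]-m['cx'])/f,(px[1]-m['cy'])/f,1]); o=-R.T@t
    return o+ray*(z-o[2])/ray[2]
def proj(n,X):
    m,f,R,t=cam(n); c=R@np.array(X)+t; return c[0]/c[2]*f+m['cx'],c[1]/c[2]*f+m['cy']
E
python3 - <<'E'
from h import *
for n in['side','top']:
    p,d=cap(n,n+'0.png'); np.save(n+'0.npy',d); print(n,r.camera_model(n), (d>0).mean())
    for q in['nipple','gauge','jaw','cursor','cursor_tab','coupling','fence']:
        a=r.spot_point(n,q)
        print(n,q,[(round(x['score'],2),np.round(x['centre'],1)) for x in a[:3]])
print(r.get_state())
E
```

```text
pics
side {'vertical_fov': 50.50534465748984, 'cx': 310.87449333152057, 'cy': 204.03603274639167, 'R': array([[-0.99894127, -0.04538795, -0.00750163],
       [-0.02170961,  0.60886703, -0.79297518],
       [ 0.04055901, -0.79197277, -0.60920776]]), 't': array([0.5691482 , 0.10025837, 0.98134156])} 0.99596875
side nipple [(0.69, array([271. , 348.5]))]
side gauge [(0.68, array([315. , 242.6]))]
side jaw [(0.76, array([311.7, 225.9]))]
side cursor [(0.94, array([325.8, 194.2]))]
side cursor_tab [(0.75, array([337.2, 171.2]))]
side coupling [(0.7, array([369.5, 356.8]))]
side fence [(0.66, array([317.4, 236.9]))]
top {'vertical_fov': 55.74364535025498, 'cx': 315.90124212601694, 'cy': 206.031344411379, 'R': array([[ 0.00347454, -0.99998139, -0.0050153 ],
       [-0.99655263, -0.00304682, -0.08290696],
       [ 0.08289014,  0.00528608, -0.99654467]]), 't': array([-0.03805174,  0.56704821,  0.95841038])} 0.99584375
top nipple [(0.57, array([194.5, 187.7]))]
top gauge [(0.85, array([306.3, 209.7]))]
top jaw [(0.59, array([324.3, 207.7]))]
top cursor [(0.73, array([358.5, 217.7]))]
top cursor_tab [(0.72, array([375. , 229.8])), (0.34, array([304.4, 208.6]))]
top coupling [(0.53, array([190.4, 248.3]))]
top fence [(0.64, array([305.5, 212.8]))]
{'time_s': 0.8, 'joints': array([-5.33379978e+01,  2.05461625e+01,  6.82167420e-01,  1.06358689e-03,
       -7.01357020e+01, -1.65068669e+01]), 'qd': array([-0.00254704,  0.00028492, -0.00982706, -0.03025059, -0.02268892,
       -0.01894737]), 'joint_torque': array([ 4.31274484e-04, -5.82288766e+01,  2.93272948e+01,  7.00189769e+00,
        1.24467246e-02, -2.76554528e-05]), 'tcp_pos': array([ 0.23255231, -0.63365862,  0.23756841]), 'eef_rot': array([-146.64591192,   89.99895484, -126.49041517]), 'contact_force': array([-0.36535837,  0.40371605, -0.06456906]), 'moment': array([0.05884641, 0.04569735, 0.01560618]), 'gripper_width': 0.08748790371030678}
```

View pics/top0.png

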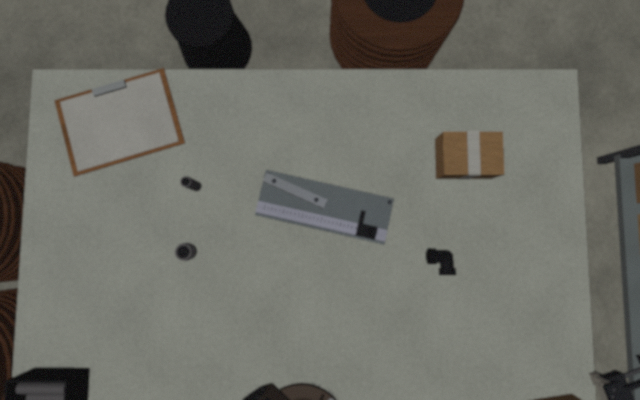

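View pics/side0.png

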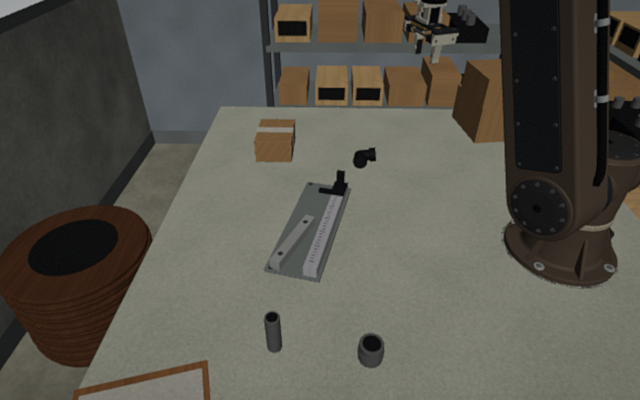

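Run:
```python
from h import *
d=np.load('top0.npy'); P=cloud('top',d)
# height bands
def rep(name,q,lo,hi):
    a=r.cut_out('top',q)
    if not a: print(name,'none'); return
    m=a[0]['mask']&(P[...,2]>lo)&(P[...,2]<hi)
    X=P[m]; print(name,a[0]['score'],a[0]['bbox'],m.sum(),X.mean(0).round(4),np.percentile(X,[2,50,98],axis=0).round(4).tolist())
    rect=cv2.minAreaRect(X[:,:2].astype(np.float32)*1000); print(rect)
    (c,rad)=cv2.minEnclosingCircle(X[:,:2].astype(np.float32)*1000); print('circ',c,rad)
    np.save('m_'+name+'.npy',m)
rep('nipple','nipple',.078,.1); rep('coupling','coupling',.034,.06)
rep('fence','fence',.028,.04); rep('jaw','jaw',.026,.04); rep('gauge','gauge',.003,.04)
rep('cursor','cursor',.035,.1)
```

```text
nipple 0.5 [175.3, 178.4, 26.8, 14.9] 102 [0.6208 0.284  0.0834] [[0.6082, 0.2718, 0.0792], [0.6205, 0.284, 0.0836], [0.6328, 0.2969, 0.0864]]
((621.2240600585938, 284.3544921875), (25.212787628173828, 25.850528717041016), 30.951169967651367)
circ (620.8646850585938, 284.3135986328125) 13.484546661376953
coupling 0.78 [176.7, 240.2, 18.9, 24.1] 238 [0.4486 0.2994 0.0404] [[0.4297, 0.2801, 0.0363], [0.4481, 0.2994, 0.0405], [0.4682, 0.3195, 0.0443]]
((448.0993957519531, 299.6564025878906), (40.372276306152344, 42.42532730102539), 0.7953407168388367)
circ (448.2046813964844, 299.8359680175781) 21.7304630279541
fence 0.91 [257.2, 201.8, 128.1, 40.0] 1272 [ 0.5319 -0.0289  0.0328] [[0.4851, -0.2077, 0.0293], [0.533, -0.0238, 0.0328], [0.5688, 0.1103, 0.0364]]
((527.6535034179688, -48.207763671875), (338.7983093261719, 30.072040557861328), 77.34972381591797)
circ (532.7407836914062, -49.38198471069336) 169.437255859375
jaw 0.98 [264.1, 171.9, 62.7, 36.4] 619 [0.6071 0.02   0.0306] [[0.5692, -0.0546, 0.0269], [0.6077, 0.0205, 0.0306], [0.6446, 0.0961, 0.0341]]
((607.1355590820312, 19.81097412109375), (173.4278564453125, 24.30915641784668), 65.92027282714844)
circ (607.1613159179688, 19.799442291259766) 86.89069366455078
gauge 0.73 [256.1, 169.8, 134.5, 74.8] 5013 [ 0.5633 -0.061   0.0137] [[0.4874, -0.2231, 0.0037], [0.5611, -0.0679, 0.0075], [0.6449, 0.1077, 0.0355]]
((566.358154296875, -56.37028503417969), (349.5723571777344, 124.85375213623047), 77.15779113769531)
circ (567.134765625, -55.87711715698242) 182.7324676513672
cursor 0.74 [254.2, 202.6, 131.7, 41.2] 141 [ 0.5324 -0.0223  0.0358] [[0.4876, -0.2021, 0.035], [0.5352, -0.0111, 0.0357], [0.5684, 0.1069, 0.0372]]
((527.465576171875, -47.49018859863281), (323.8312072753906, 28.36607551574707), 77.27011108398438)
circ (526.7210693359375, -47.321998596191406) 161.9541473388672
```

The top view shows the nipple at about (190,184), the coupling at (186,252), the gauge around (325,207) with the cursor at (367,225), the elbow at (441,261) and the carton at (470,155). The side view agrees: nipple (273,332), coupling (371,350). The gauge, fence and jaw fits agree with each other: taper 11.3°, gap 18.8 mm.

```bash
cat >> h.py <<'E'
from scipy.spatial.transform import Rotation as Ro
a=np.radians(77.2)
gx=np.array([-np.cos(a),-np.sin(a),0]); gy=np.array([np.sin(a),-np.cos(a),0]); O=np.array([.5532,-.0025,0])
def tog(X): X=np.array(X)-O; return np.array([X@gx,X@gy,X[2]])
def tow(g): return O+gx*g[0]+gy*g[1]+np.array([0,0,g[2]])
def tool():
    s=r.get_state(); e=s['eef_rot']; return s,Ro.from_euler('xyz',e,degrees=True).as_matrix()
def need(p,Yax=None):
    """tool-frame shift (m) to target p and rot (rad) to x down, y=Yax"""
    s,R=tool(); d=R.T@(np.array(p)-s['tcp_pos']); print('t',round(s['time_s'],2),'pos',s['tcp_pos'].round(4),'g',tog(s['tcp_pos']).round(4),'F',s['contact_force'].round(2),'Fg',np.round([s['contact_force']@gx,s['contact_force']@gy],2),'w',round(s['gripper_width'],4))
    print('shift mm',(d*1000).round(1),'rows units',(d/.02).round(2))
    if Yax is not None:
        x=np.array([0,0,-1.]); T=np.stack([x,Yax,np.cross(x,Yax)],1)
        w=Ro.from_matrix(R.T@T).as_rotvec(); print('rot rad',w.round(4),'units',(w/.08).round(2))
    return d
E
python3 - <<'E'
from h import *
need([.621,.284,.2],gx); need([.621,.284,.2],-gx)
s,R=tool(); print(R.round(3))
P=cloud('top',np.load('top0.npy'))
sel=(P[...,2]>.042)&(P[...,2]<.1)&(abs(P[...,1]+.17)<.1)&(P[...,0]>.4)&(P[...,0]<.65)
X=np.array([tog(p) for p in P[sel]]); X=X[(X[:,1]<.06)&(X[:,0]<.24)]
for lo,hi in[(.042,.06),(.06,.08),(.08,.1)]:
    Y=X[(X[:,2]>lo)&(X[:,2]<hi)]; print(lo,len(Y),Y.min(0) if len(Y) else'',Y.max(0) if len(Y) else '')
E
```

```text
t 1.1 pos [ 0.2326 -0.6336  0.2376] g [ 0.6865 -0.1728  0.2376] F [-0.41 -0.61  0.82] Fg [ 0.68 -0.27] w 0.0877
shift mm [ 37.6 727.6 680.8] rows units [ 1.88 36.38 34.04]
rot rad [-2.5664  0.      0.    ] units [-32.08   0.     0.  ]
t 1.1 pos [ 0.2326 -0.6336  0.2376] g [ 0.6865 -0.1728  0.2376] F [-0.41 -0.61  0.82] Fg [ 0.68 -0.27] w 0.0877
shift mm [ 37.6 727.6 680.8] rows units [ 1.88 36.38 34.04]
rot rad [ 0.5752  0.     -0.    ] units [ 7.19  0.   -0.  ]
[[ 0.    -0.345  0.939]
 [ 0.     0.939  0.345]
 [-1.     0.     0.   ]]
0.042 263 [ 0.14263697 -0.03141628  0.04206536] [0.19300421 0.03447639 0.05996061]
0.06 8 [ 0.17376357 -0.02428996  0.06282495] [ 0.1788965  -0.00534745  0.07567641]
0.08 50 [ 0.17332176 -0.02403     0.08024666] [ 0.18816049 -0.00466427  0.08719442]
```

arm_command([
  {"dz": 1,"dy": 0.8,"wx": 0.9},
  {"dz": 1,"dy": 0.8,"wx": 0.9},
  {"dz": 1,"dy": 0.8,"wx": 0.9},
  {"dz": 1,"dy": 0.8,"wx": 0.9},
  {"dz": 1,"dy": 0.8,"wx": 0.9},
  {"dz": 1,"dy": 0.8,"wx": 0.9},
  {"dz": 1,"dy": 0.8,"wx": 0.9},
  {"dz": 1,"dy": 0.8,"wx": 0.9},
], fingers=-1)

```text
schema error: expected keys dx, dy, dz, wx, wy, wz
```

Run:
```python
from h import *
need([.6209,.2842,.2],-gx)
```

```text
t 1.1 pos [ 0.2326 -0.6336  0.2376] g [ 0.6865 -0.1728  0.2376] F [-0.41 -0.61  0.82] Fg [ 0.68 -0.27] w 0.0877
shift mm [ 37.6 727.8 680.8] rows units [ 1.88 36.39 34.04]
rot rad [ 0.5752  0.     -0.    ] units [ 7.19  0.   -0.  ]
```

arm_command([
  {"dx": 0,"dy": 0.8,"dz": 1,"wx": 0.9,"wy": 0,"wz": 0},
  {"dx": 0,"dy": 0.8,"dz": 1,"wx": 0.9,"wy": 0,"wz": 0},
  {"dx": 0,"dy": 0.8,"dz": 1,"wx": 0.9,"wy": 0,"wz": 0},
  {"dx": 0,"dy": 0.8,"dz": 1,"wx": 0.9,"wy": 0,"wz": 0},
  {"dx": 0,"dy": 0.8,"dz": 1,"wx": 0.9,"wy": 0,"wz": 0},
  {"dx": 0,"dy": 0.8,"dz": 1,"wx": 0.9,"wy": 0,"wz": 0},
  {"dx": 0,"dy": 0.8,"dz": 1,"wx": 0.9,"wy": 0,"wz": 0},
  {"dx": 0,"dy": 0.8,"dz": 1,"wx": 0.9,"wy": 0,"wz": 0},
], fingers=-1, force=20)

```text
time_s: 1.77
tcp_pos: [0.3788, -0.4907, 0.2372]
eef_rot: [-140.6, 90.0, -155.2]
contact_force: [0.4, -0.3, -0.2]
gripper_width: 0.0875
```

Run:
```python
from h import *
need([.6209,.2842,.2],-gx)
```

```text
t 1.77 pos [ 0.3788 -0.4907  0.2372] g [ 0.5147 -0.0619  0.2372] F [ 0.37 -0.35 -0.23] Fg [0.26 0.44] w 0.0875
shift mm [ 36.9 810.9  38. ] rows units [ 1.85 40.55  1.9 ]
rot rad [-0.0327 -0.0004  0.0004] units [-0.41 -0.01  0.  ]
```

arm_command([
  {"dx": 0,"dy": 1,"dz": 0.1,"wx": -0.4,"wy": 0,"wz": 0},
  {"dx": 0,"dy": 1,"dz": 0.1,"wx": 0,"wy": 0,"wz": 0},
  {"dx": 0,"dy": 1,"dz": 0.1,"wx": 0,"wy": 0,"wz": 0},
  {"dx": 0,"dy": 1,"dz": 0.1,"wx": 0,"wy": 0,"wz": 0},
  {"dx": 0,"dy": 1,"dz": 0.1,"wx": 0,"wy": 0,"wz": 0},
  {"dx": 0,"dy": 1,"dz": 0.1,"wx": 0,"wy": 0,"wz": 0},
  {"dx": 0,"dy": 1,"dz": 0.1,"wx": 0,"wy": 0,"wz": 0},
  {"dx": 0,"dy": 1,"dz": 0.1,"wx": 0,"wy": 0,"wz": 0},
  {"dx": 0,"dy": 1,"dz": 0.1,"wx": 0,"wy": 0,"wz": 0},
  {"dx": 0,"dy": 1,"dz": 0.1,"wx": 0,"wy": 0,"wz": 0},
  {"dx": 0,"dy": 1,"dz": 0.1,"wx": 0,"wy": 0,"wz": 0},
  {"dx": 0,"dy": 1,"dz": 0.1,"wx": 0,"wy": 0,"wz": 0},
  {"dx": 0,"dy": 1,"dz": 0.1,"wx": 0,"wy": 0,"wz": 0},
  {"dx": 0,"dy": 1,"dz": 0.1,"wx": 0,"wy": 0,"wz": 0},
  {"dx": 0,"dy": 1,"dz": 0.1,"wx": 0,"wy": 0,"wz": 0},
  {"dx": 0,"dy": 1,"dz": 0.1,"wx": 0,"wy": 0,"wz": 0},
  {"dx": 0,"dy": 1,"dz": 0.1,"wx": 0,"wy": 0,"wz": 0},
  {"dx": 0,"dy": 1,"dz": 0.1,"wx": 0,"wy": 0,"wz": 0},
  {"dx": 0,"dy": 1,"dz": 0.1,"wx": 0,"wy": 0,"wz": 0},
  {"dx": 0,"dy": 1,"dz": 0.1,"wx": 0,"wy": 0,"wz": 0},
])

```text
time_s: 3.43
tcp_pos: [0.5168, -0.0909, 0.2396]
eef_rot: [0.2, 89.6, -12.7]
contact_force: [0.6, -0.2, 0.4]
gripper_width: 0.0875
```

arm_command([
  {"dx": 0,"dy": 1,"dz": 0,"wx": 0,"wy": 0,"wz": 0},
  {"dx": 0,"dy": 1,"dz": 0,"wx": 0,"wy": 0,"wz": 0},
  {"dx": 0,"dy": 1,"dz": 0,"wx": 0,"wy": 0,"wz": 0},
  {"dx": 0,"dy": 1,"dz": 0,"wx": 0,"wy": 0,"wz": 0},
  {"dx": 0,"dy": 1,"dz": 0,"wx": 0,"wy": 0,"wz": 0},
  {"dx": 0,"dy": 1,"dz": 0,"wx": 0,"wy": 0,"wz": 0},
  {"dx": 0,"dy": 1,"dz": 0,"wx": 0,"wy": 0,"wz": 0},
  {"dx": 0,"dy": 1,"dz": 0,"wx": 0,"wy": 0,"wz": 0},
  {"dx": 0,"dy": 1,"dz": 0,"wx": 0,"wy": 0,"wz": 0},
  {"dx": 0,"dy": 1,"dz": 0,"wx": 0,"wy": 0,"wz": 0},
  {"dx": 0,"dy": 1,"dz": 0,"wx": 0,"wy": 0,"wz": 0},
  {"dx": 0,"dy": 1,"dz": 0,"wx": 0,"wy": 0,"wz": 0},
  {"dx": 0,"dy": 1,"dz": 0,"wx": 0,"wy": 0,"wz": 0},
  {"dx": 0,"dy": 1,"dz": 0,"wx": 0,"wy": 0,"wz": 0},
  {"dx": 0,"dy": 1,"dz": 0,"wx": 0,"wy": 0,"wz": 0},
  {"dx": 0,"dy": 1,"dz": 0,"wx": 0,"wy": 0,"wz": 0},
  {"dx": 0,"dy": 1,"dz": 0,"wx": 0,"wy": 0,"wz": 0},
  {"dx": 0,"dy": 1,"dz": 0,"wx": 0,"wy": 0,"wz": 0},
  {"dx": 0,"dy": 1,"dz": 0,"wx": 0,"wy": 0,"wz": 0},
])

```text
time_s: 5.02
tcp_pos: [0.605, 0.3012, 0.2436]
eef_rot: [16.5, 89.3, 3.7]
contact_force: [0.6, -1.0, 0.6]
gripper_width: 0.0873
```

Run:
```python
from h import *
need([.6209,.2842,.042],-gx)
```

```text
t 5.02 pos [0.605  0.3012 0.2436] g [-0.3077 -0.0168  0.2436] F [ 0.62 -1.02  0.61] Fg [0.86 0.83] w 0.0873
shift mm [201.8 -13.8  16.9] rows units [10.09 -0.69  0.84]
rot rad [-0.0011  0.0121 -0.0036] units [-0.01  0.15 -0.04]
```

arm_command([
  {"dx": 0.5,"dy": -0.4,"dz": 0.42,"wx": 0,"wy": 0.15,"wz": -0.04},
  {"dx": 1,"dy": -0.3,"dz": 0.42,"wx": 0,"wy": 0,"wz": 0},
  {"dx": 1,"dy": 0,"dz": 0,"wx": 0,"wy": 0,"wz": 0},
  {"dx": 1,"dy": 0,"dz": 0,"wx": 0,"wy": 0,"wz": 0},
  {"dx": 1,"dy": 0,"dz": 0,"wx": 0,"wy": 0,"wz": 0},
  {"dx": 1,"dy": 0,"dz": 0,"wx": 0,"wy": 0,"wz": 0},
  {"dx": 0,"dy": 0,"dz": 0,"wx": 0,"wy": 0,"wz": 0},
])

```text
time_s: 5.6
tcp_pos: [0.6215, 0.2917, 0.1293]
eef_rot: [55.5, 89.8, 42.9]
contact_force: [-1.3, -0.6, -0.8]
gripper_width: 0.0877
```

Run:
```python
from h import *
need([.6209,.2842,.042],-gx)
cap('top','t1.png');cap('side','s1.png')
```

```text
t 5.6 pos [0.6215 0.2917 0.1293] g [-0.302   0.0014  0.1293] F [-1.31 -0.65 -0.76] Fg [ 0.92 -1.13] w 0.0877
shift mm [87.2 -7.7  0.8] rows units [ 4.36 -0.39  0.04]
rot rad [ 0.0038  0.0021 -0.0031] units [ 0.05  0.03 -0.04]
```

View pics/s1.png

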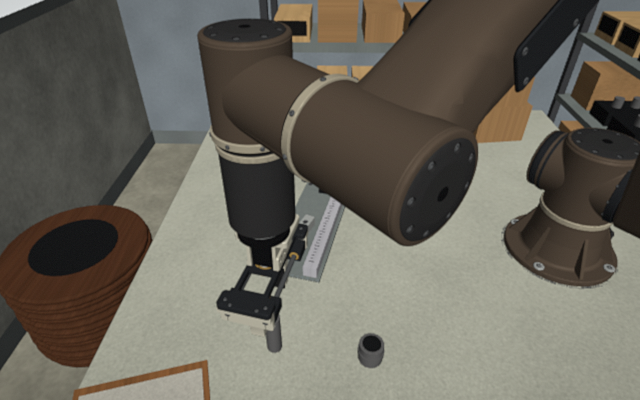

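The gripper is straddling the space above the nipple (273,335), and the coupling (371,350) is well clear. Next I correct 7.7 mm along y and descend.

arm_command([
  {"dx": 0,"dy": -0.4,"dz": 0.04,"wx": 0.05,"wy": 0,"wz": 0},
  {"dx": 0.8,"dy": 0,"dz": 0,"wx": 0,"wy": 0,"wz": 0},
  {"dx": 0.9,"dy": 0,"dz": 0,"wx": 0,"wy": 0,"wz": 0},
  {"dx": 0.9,"dy": 0,"dz": 0,"wx": 0,"wy": 0,"wz": 0},
  {"dx": 0.9,"dy": 0,"dz": 0,"wx": 0,"wy": 0,"wz": 0},
  {"dx": 0.5,"dy": 0,"dz": 0,"wx": 0,"wy": 0,"wz": 0},
  {"dx": 0.2,"dy": 0,"dz": 0,"wx": 0,"wy": 0,"wz": 0},
  {"dx": 0,"dy": 0,"dz": 0,"wx": 0,"wy": 0,"wz": 0},
])

```text
time_s: 6.37
tcp_pos: [0.6313, 0.2874, 0.0631]
eef_rot: [45.2, 88.2, 32.5]
contact_force: [0.8, -0.2, 0.1]
gripper_width: 0.0877
```

Run:
```python
from h import *
need([.6209,.2842,.042],-gx)
```

```text
t 6.37 pos [0.6313 0.2874 0.0631] g [-0.3     0.0119  0.0631] F [ 0.77 -0.15  0.05] Fg [-0.02  0.78] w 0.0877
shift mm [20.7 -5.9 -9.9] rows units [ 1.04 -0.3  -0.5 ]
rot rad [ 0.001   0.0225 -0.0226] units [ 0.01  0.28 -0.28]
```

arm_command([
  {"dx": 0.2,"dy": -0.3,"dz": -0.5,"wx": 0,"wy": 0.28,"wz": -0.28},
  {"dx": 0.2,"dy": 0,"dz": 0,"wx": 0,"wy": 0,"wz": 0},
])

```text
time_s: 6.53
tcp_pos: [0.6217, 0.2844, 0.058]
eef_rot: [45.1, 89.8, 32.4]
contact_force: [-0.4, -0.7, 0.3]
gripper_width: 0.0875
```

Run:
```python
from h import *
need([.6209,.2842,.042],-gx)
```

```text
t 6.53 pos [0.6217 0.2844 0.058 ] g [-0.2949  0.0033  0.058 ] F [-0.37 -0.66  0.26] Fg [ 0.73 -0.22] w 0.0875
shift mm [16.  -0.4 -0.8] rows units [ 0.8  -0.02 -0.04]
rot rad [ 0.0012  0.0026 -0.0026] units [ 0.01  0.03 -0.03]
```

arm_command([
  {"dx": 0.4,"dy": 0,"dz": -0.04,"wx": 0,"wy": 0.03,"wz": -0.03},
  {"dx": 0.4,"dy": 0,"dz": 0,"wx": 0,"wy": 0,"wz": 0},
])

```text
time_s: 6.7
tcp_pos: [0.6232, 0.286, 0.0446]
eef_rot: [47.0, 89.6, 34.3]
contact_force: [-0.0, -0.9, 0.0]
gripper_width: 0.0879
```

Run:
```python
from h import *
need([.6209,.2842,.042],-gx)
```

```text
t 6.7 pos [0.6232 0.286  0.0446] g [-0.2968  0.0043  0.0446] F [-0.04 -0.86  0.03] Fg [0.84 0.15] w 0.0879
shift mm [ 2.5 -2.3 -1.9] rows units [ 0.13 -0.11 -0.09]
rot rad [ 0.0018  0.0047 -0.0051] units [ 0.02  0.06 -0.06]
```

arm_command([
  {"dx": 0.12,"dy": -0.1,"dz": -0.09,"wx": 0.02,"wy": 0.06,"wz": -0.06},
  {"dx": 0,"dy": 0,"dz": 0,"wx": 0,"wy": 0,"wz": 0},
])

```text
time_s: 6.87
tcp_pos: [0.6208, 0.2842, 0.0406]
eef_rot: [-149.8, 90.0, -162.6]
contact_force: [1.2, 0.2, -0.4]
gripper_width: 0.0875
```

Run:
```python
from h import *
need([.6209,.2842,.042],-gx)
```

```text
t 6.87 pos [0.6208 0.2842 0.0406] g [-0.2945  0.0024  0.0406] F [ 1.22  0.17 -0.42] Fg [-0.44  1.15] w 0.0875
shift mm [-1.4  0.   0.1] rows units [-0.07  0.    0.01]
rot rad [-0.0001 -0.0007  0.0004] units [-0.   -0.01  0.  ]
```

arm_command([
  {"dx": 0,"dy": 0,"dz": 0,"wx": 0,"wy": 0,"wz": 0},
  {"dx": 0,"dy": 0,"dz": 0,"wx": 0,"wy": 0,"wz": 0},
  {"dx": 0,"dy": 0,"dz": 0,"wx": 0,"wy": 0,"wz": 0},
  {"dx": 0,"dy": 0,"dz": 0,"wx": 0,"wy": 0,"wz": 0},
  {"dx": 0,"dy": 0,"dz": 0,"wx": 0,"wy": 0,"wz": 0},
  {"dx": 0,"dy": 0,"dz": 0,"wx": 0,"wy": 0,"wz": 0},
], fingers=1, force=20)

```text
time_s: 7.37
tcp_pos: [0.6214, 0.2843, 0.041]
eef_rot: [44.0, 90.0, 31.2]
contact_force: [-1.2, -0.2, 0.1]
gripper_width: 0.0531
```

Run:
```python
from h import *
need([.6209,.2842,.042],-gx)
```

```text
t 7.37 pos [0.6214 0.2843 0.041 ] g [-0.2948  0.003   0.041 ] F [-1.18 -0.19  0.07] Fg [ 0.45 -1.11] w 0.0531
shift mm [-1.  -0.2 -0.5] rows units [-0.05 -0.01 -0.02]
rot rad [-0.      0.0002 -0.0002] units [-0.  0. -0.]
```

arm_command([
  {"dx": 0,"dy": 0,"dz": 0,"wx": 0,"wy": 0,"wz": 0},
  {"dx": 0,"dy": 0,"dz": 0,"wx": 0,"wy": 0,"wz": 0},
  {"dx": 0,"dy": 0,"dz": 0,"wx": 0,"wy": 0,"wz": 0},
  {"dx": 0,"dy": 0,"dz": 0,"wx": 0,"wy": 0,"wz": 0},
  {"dx": 0,"dy": 0,"dz": 0,"wx": 0,"wy": 0,"wz": 0},
  {"dx": 0,"dy": 0,"dz": 0,"wx": 0,"wy": 0,"wz": 0},
  {"dx": 0,"dy": 0,"dz": 0,"wx": 0,"wy": 0,"wz": 0},
])

```text
time_s: 7.95
tcp_pos: [0.6215, 0.2845, 0.0414]
eef_rot: [48.0, 89.9, 35.2]
contact_force: [-0.8, 0.8, -0.6]
gripper_width: 0.0275
```

Run:
```python
from h import *
need([.6209,.2842,.042],-gx)
```

```text
t 7.95 pos [0.6215 0.2845 0.0414] g [-0.295   0.0031  0.0414] F [-0.79  0.78 -0.65] Fg [-0.58 -0.94] w 0.0275
shift mm [-0.6 -0.4 -0.6] rows units [-0.03 -0.02 -0.03]
rot rad [ 0.0001  0.0006 -0.0007] units [ 0.    0.01 -0.01]
```

arm_command([
  {"dx": -0.3,"dy": 0,"dz": 0,"wx": 0,"wy": 0,"wz": 0},
  {"dx": -0.8,"dy": 0,"dz": 0,"wx": 0,"wy": 0,"wz": 0},
  {"dx": -0.9,"dy": 0,"dz": 0,"wx": 0,"wy": 0,"wz": 0},
  {"dx": -0.9,"dy": 0,"dz": 0,"wx": 0,"wy": 0,"wz": 0},
  {"dx": -0.4,"dy": 0,"dz": 0,"wx": 0,"wy": 0,"wz": 0},
])

```text
time_s: 8.37
tcp_pos: [0.6196, 0.283, 0.1074]
eef_rot: [-130.3, 89.6, -143.1]
contact_force: [2.2, 0.4, 0.5]
gripper_width: 0.0276
```

Run:
```python
from h import *
need(tow([-.066,.0185,.10]),-gx)
```

```text
t 8.37 pos [0.6196 0.283  0.1074] g [-0.2932  0.0015  0.1074] F [2.2  0.42 0.47] Fg [-0.9   2.05] w 0.0276
shift mm [   8.4 -227.1   17.1] rows units [  0.42 -11.36   0.86]
rot rad [-0.0004 -0.004   0.0048] units [-0.   -0.05  0.06]
```

arm_command([
  {"dx": 0,"dy": -0.5,"dz": 0.1,"wx": 0,"wy": -0.05,"wz": 0.06},
  {"dx": 0,"dy": -1,"dz": 0.1,"wx": 0,"wy": 0,"wz": 0},
  {"dx": 0,"dy": -1,"dz": 0.1,"wx": 0,"wy": 0,"wz": 0},
  {"dx": 0,"dy": -1,"dz": 0.1,"wx": 0,"wy": 0,"wz": 0},
  {"dx": 0,"dy": -1,"dz": 0.1,"wx": 0,"wy": 0,"wz": 0},
  {"dx": 0,"dy": -1,"dz": 0.1,"wx": 0,"wy": 0,"wz": 0},
  {"dx": 0,"dy": -1,"dz": 0.1,"wx": 0,"wy": 0,"wz": 0},
  {"dx": 0,"dy": -1,"dz": 0.1,"wx": 0,"wy": 0,"wz": 0},
  {"dx": 0,"dy": -1,"dz": 0,"wx": 0,"wy": 0,"wz": 0},
  {"dx": 0,"dy": -1,"dz": 0,"wx": 0,"wy": 0,"wz": 0},
  {"dx": 0,"dy": -0.5,"dz": 0,"wx": 0,"wy": 0,"wz": 0},
  {"dx": 0,"dy": 0,"dz": 0,"wx": 0,"wy": 0,"wz": 0},
])

```text
time_s: 9.37
tcp_pos: [0.578, 0.0572, 0.101]
eef_rot: [-153.8, 89.4, -167.0]
contact_force: [0.1, 0.8, -0.3]
gripper_width: 0.0278
```

Run:
```python
from h import *
need(tow([-.066,.0185,.10]),-gx)
```

```text
t 9.37 pos [0.578  0.0572 0.101 ] g [-0.0637  0.0109  0.101 ] F [ 0.05  0.76 -0.32] Fg [-0.75 -0.11] w 0.0278
shift mm [0.9 2.4 7.6] rows units [0.05 0.12 0.38]
rot rad [-0.0072 -0.0102  0.0049] units [-0.09 -0.13  0.06]
```

Level out and check with pictures before inserting.

arm_command([
  {"dx": 0,"dy": 0.12,"dz": 0.38,"wx": -0.09,"wy": -0.13,"wz": 0.06},
  {"dx": 0,"dy": 0,"dz": 0,"wx": 0,"wy": 0,"wz": 0},
])

```text
time_s: 9.53
tcp_pos: [0.5855, 0.0556, 0.1003]
eef_rot: [-30.2, 90.0, -43.1]
contact_force: [0.2, 0.1, -0.9]
gripper_width: 0.0278
```

Run:
```python
from h import *
need(tow([-.066,.0185,.053]),-gx)
p,d=cap('side','s2.png'); 
cv2.imwrite('pics/s2c.png',cv2.resize(cv2.cvtColor(p[170:300,220:380],cv2.COLOR_RGB2BGR),(800,650))[:600])
a=r.cut_out('side','nipple'); print([(x['score'],x['bbox']) for x in a])
print(proj('side',tow([-.066,.0185,.064])),proj('side',tow([-.066,.0185,.149])))
```

```text
t 9.53 pos [0.5855 0.0556 0.1003] g [-0.0638  0.0186  0.1003] F [ 0.15  0.15 -0.86] Fg [-0.18  0.12] w 0.0278
shift mm [47.3  2.2 -0.1] rows units [ 2.37  0.11 -0.01]
rot rad [-0.0019  0.0003  0.0002] units [-0.02  0.    0.  ]
[(0.69, [305.7, 194.0, 37.9, 84.6]), (0.62, [292.4, 237.0, 12.5, 5.2])]
(np.float64(302.03110338582366), np.float64(237.18673127835294)) (np.float64(301.1926157880735), np.float64(206.25966175275366))
```

View pics/s2c.png

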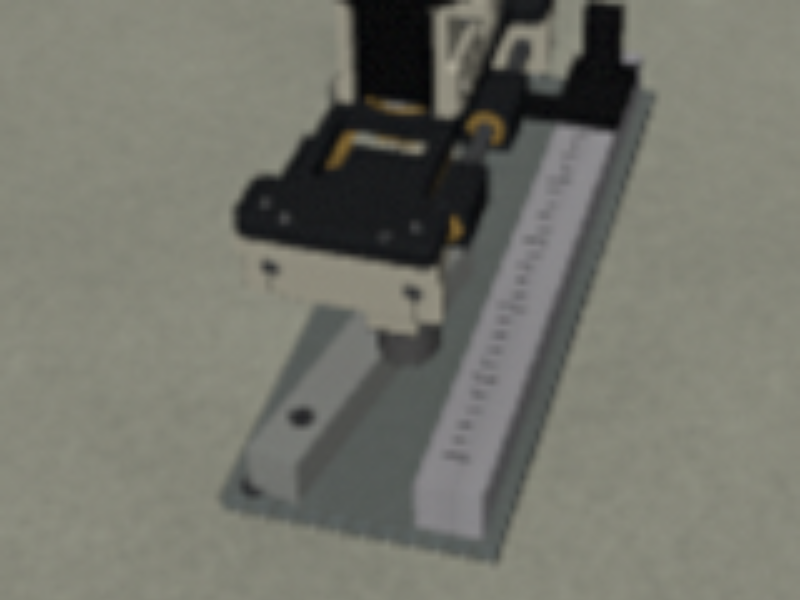

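The crop shows the held nipple (foot at about (302,243) in full-picture pixels) over the slot, between the fence and the tapered bar. Descending.

arm_command([
  {"dx": 0.4,"dy": 0.11,"dz": 0,"wx": 0,"wy": 0,"wz": 0},
  {"dx": 0.5,"dy": 0,"dz": 0,"wx": 0,"wy": 0,"wz": 0},
  {"dx": 0.2,"dy": 0,"dz": 0,"wx": 0,"wy": 0,"wz": 0},
])

```text
time_s: 9.88
tcp_pos: [0.5864, 0.0606, 0.0772]
eef_rot: [42.3, 89.9, 29.6]
contact_force: [0.0, -0.6, -1.1]
gripper_width: 0.0277
```

Run:
```python
from h import *
need(tow([-.066,.0185,.0505]),-gx)
```

```text
t 9.88 pos [0.5864 0.0606 0.0772] g [-0.0689  0.0184  0.0772] F [ 0.01 -0.62 -1.09] Fg [0.61 0.15] w 0.0277
shift mm [26.7 -2.9  0.1] rows units [ 1.33 -0.14  0.  ]
rot rad [ 0.0002  0.0009 -0.0009] units [ 0.    0.01 -0.01]
```

arm_command([
  {"dx": 0.4,"dy": -0.14,"dz": 0,"wx": 0,"wy": 0,"wz": 0},
  {"dx": 0.4,"dy": 0,"dz": 0,"wx": 0,"wy": 0,"wz": 0},
  {"dx": 0.3,"dy": 0,"dz": 0,"wx": 0,"wy": 0,"wz": 0},
])

```text
time_s: 10.13
tcp_pos: [0.5854, 0.0588, 0.0519]
eef_rot: [165.3, 90.0, 152.7]
contact_force: [0.2, 0.4, -0.7]
gripper_width: 0.028
```

Run:
```python
from h import *
need(tow([-.066,.0185,.0505]),-gx)
```

```text
t 10.13 pos [0.5854 0.0588 0.0519] g [-0.0669  0.0178  0.0519] F [ 0.17  0.35 -0.68] Fg [-0.38  0.09] w 0.028
shift mm [ 1.4 -0.9  0.7] rows units [ 0.07 -0.04  0.03]
rot rad [ 0.0022 -0.0002 -0.    ] units [ 0.03 -0.   -0.  ]
```

arm_command([
  {"dx": 0.06,"dy": 0,"dz": 0,"wx": 0.03,"wy": 0,"wz": 0},
  {"dx": 0.05,"dy": 0,"dz": 0,"wx": 0,"wy": 0,"wz": 0},
  {"dx": 0,"dy": 0,"dz": 0,"wx": 0,"wy": 0,"wz": 0},
])

```text
time_s: 10.38
tcp_pos: [0.5853, 0.0586, 0.0495]
eef_rot: [-118.8, 89.9, -131.5]
contact_force: [-0.5, -0.0, -0.4]
gripper_width: 0.0278
```

Run:
```python
from h import *
need(tow([-.04,.016,.050]),-gx)
```

```text
t 10.38 pos [0.5853 0.0586 0.0495] g [-0.0667  0.0177  0.0495] F [-0.51 -0.03 -0.4 ] Fg [ 0.14 -0.49] w 0.0278
shift mm [ -0.4 -26.7  -1.8] rows units [-0.02 -1.33 -0.09]
rot rad [ 0.0011 -0.0011  0.0021] units [ 0.01 -0.01  0.03]
```

arm_command([
  {"dx": -0.02,"dy": -0.5,"dz": -0.05,"wx": 0.01,"wy": -0.01,"wz": 0.03},
  {"dx": 0,"dy": -0.5,"dz": -0.05,"wx": 0,"wy": 0,"wz": 0},
  {"dx": 0,"dy": -0.5,"dz": 0,"wx": 0,"wy": 0,"wz": 0},
  {"dx": 0,"dy": -0.3,"dz": 0,"wx": 0,"wy": 0,"wz": 0},
  {"dx": 0,"dy": 0,"dz": 0,"wx": 0,"wy": 0,"wz": 0},
])

```text
time_s: 10.8
tcp_pos: [0.5741, 0.0205, 0.0495]
eef_rot: [153.8, 90.0, 141.0]
contact_force: [-0.7, 0.7, -0.9]
gripper_width: 0.0276
```

Run:
```python
from h import *
need(tow([-.01,.0145,.050]),-gx)
```

```text
t 10.8 pos [0.5741 0.0205 0.0495] g [-0.0271  0.0152  0.0495] F [-0.69  0.66 -0.94] Fg [-0.49 -0.81] w 0.0276
shift mm [ -0.5 -17.1  -0.7] rows units [-0.03 -0.85 -0.04]
rot rad [ 0.0003 -0.0006 -0.0003] units [ 0.   -0.01 -0.  ]
```

arm_command([
  {"dx": -0.03,"dy": -0.2,"dz": -0.03,"wx": 0,"wy": 0,"wz": 0},
  {"dx": 0,"dy": -0.2,"dz": 0,"wx": 0,"wy": 0,"wz": 0},
  {"dx": 0,"dy": -0.2,"dz": 0,"wx": 0,"wy": 0,"wz": 0},
  {"dx": 0,"dy": -0.1,"dz": 0,"wx": 0,"wy": 0,"wz": 0},
])

```text
time_s: 11.13
tcp_pos: [0.57, 0.005, 0.0501]
eef_rot: [151.2, 90.0, 138.3]
contact_force: [-0.4, 0.5, 0.0]
gripper_width: 0.0276
```

Run:
```python
from h import *
need(tow([-.0,.0138,.0495]),-gx)
```

```text
t 11.13 pos [0.57   0.005  0.0501] g [-0.011   0.0147  0.0501] F [-0.4   0.49  0.04] Fg [-0.39 -0.5 ] w 0.0276
shift mm [  0.6 -11.   -0.9] rows units [ 0.03 -0.55 -0.05]
rot rad [-0.0011 -0.0006 -0.0003] units [-0.01 -0.01 -0.  ]
```

arm_command([
  {"dx": 0.03,"dy": -0.1,"dz": -0.02,"wx": 0,"wy": 0,"wz": 0},
  {"dx": 0,"dy": -0.1,"dz": 0,"wx": 0,"wy": 0,"wz": 0},
  {"dx": 0,"dy": -0.1,"dz": 0,"wx": 0,"wy": 0,"wz": 0},
])

```text
time_s: 11.38
tcp_pos: [0.5685, -0.0012, 0.0495]
eef_rot: [98.3, 90.0, 85.4]
contact_force: [0.6, 0.3, 0.1]
gripper_width: 0.0273
```

Run:
```python
from h import *
need(tow([-.0,.0138,.0495]),-gx)
```

```text
t 11.38 pos [ 0.5685 -0.0012  0.0495] g [-0.0046  0.0146  0.0495] F [0.62 0.34 0.12] Fg [-0.46  0.53] w 0.0273
shift mm [-0.  -4.6 -0.8] rows units [-0.   -0.23 -0.04]
rot rad [-0.0009 -0.0001 -0.0006] units [-0.01 -0.   -0.01]
```

arm_command([
  {"dx": 0,"dy": -0.06,"dz": -0.02,"wx": 0,"wy": 0,"wz": 0},
  {"dx": 0,"dy": -0.06,"dz": -0.01,"wx": 0,"wy": 0,"wz": 0},
])

```text
time_s: 11.55
tcp_pos: [0.5678, -0.0035, 0.0496]
eef_rot: [49.6, 89.9, 36.8]
contact_force: [1.0, -0.5, -0.7]
gripper_width: 0.0274
```

Run:
```python
from h import *
need(tow([-.0,.0138,.0495]),-gx)
```

```text
t 11.55 pos [ 0.5678 -0.0035  0.0496] g [-0.0023  0.0145  0.0496] F [ 1.   -0.49 -0.68] Fg [0.26 1.09] w 0.0274
shift mm [ 0.1 -2.3 -0.7] rows units [ 0.   -0.11 -0.04]
rot rad [-0.0007  0.0009 -0.001 ] units [-0.01  0.01 -0.01]
```

arm_command([
  {"dx": 0,"dy": -0.05,"dz": -0.01,"wx": 0,"wy": 0,"wz": 0},
  {"dx": 0,"dy": -0.05,"dz": -0.01,"wx": 0,"wy": 0,"wz": 0},
])

```text
time_s: 11.72
tcp_pos: [0.5674, -0.0053, 0.0497]
eef_rot: [39.8, 89.9, 27.0]
contact_force: [1.0, 0.2, -0.4]
gripper_width: 0.0275
```

Run:
```python
from h import *
need(tow([-.0,.0138,.0495]),-gx)
```

```text
t 11.72 pos [ 0.5674 -0.0053  0.0497] g [-0.0005  0.0145  0.0497] F [ 0.96  0.24 -0.4 ] Fg [-0.45  0.89] w 0.0275
shift mm [ 0.2 -0.5 -0.7] rows units [ 0.01 -0.02 -0.03]
rot rad [-0.0002  0.0017 -0.0014] units [-0.    0.02 -0.02]
```

arm_command([
  {"dx": 0,"dy": -0.05,"dz": 0,"wx": 0,"wy": 0.02,"wz": -0.02},
  {"dx": 0,"dy": -0.05,"dz": 0,"wx": 0,"wy": 0,"wz": 0},
  {"dx": 0,"dy": -0.05,"dz": 0,"wx": 0,"wy": 0,"wz": 0},
])

```text
time_s: 11.97
tcp_pos: [0.5668, -0.0082, 0.0498]
eef_rot: [-48.5, 90.0, -61.3]
contact_force: [0.6, 1.4, -0.0]
gripper_width: 0.0278
```

Run:
```python
from h import *
need(tow([.004,.0138,.0495]),-gx)
```

```text
t 11.97 pos [ 0.5668 -0.0082  0.0498] g [0.0025 0.0145 0.0498] F [ 0.63  1.42 -0.05] Fg [-1.53  0.3 ] w 0.0278
shift mm [ 0.3 -1.5 -0.7] rows units [ 0.02 -0.07 -0.04]
rot rad [0.     0.0001 0.0001] units [0. 0. 0.]
```

arm_command([
  {"dx": 0.02,"dy": -0.05,"dz": 0,"wx": 0,"wy": 0,"wz": 0},
  {"dx": 0,"dy": -0.05,"dz": 0,"wx": 0,"wy": 0,"wz": 0},
])

```text
time_s: 12.13
tcp_pos: [0.5666, -0.009, 0.0496]
eef_rot: [67.0, 89.9, 54.2]
contact_force: [-1.4, 7.9, -1.5]
gripper_width: 0.0275
```

Run:
```python
from h import *
need(tow([.004,.0138,.0495]),-gx)
```

```text
t 12.13 pos [ 0.5666 -0.009   0.0496] g [0.0033 0.0145 0.0496] F [-1.36  7.93 -1.48] Fg [-7.43 -3.09] w 0.0275
shift mm [ 0.1 -0.7 -0.7] rows units [ 0.01 -0.03 -0.04]
rot rad [-0.      0.0008 -0.0018] units [-0.    0.01 -0.02]
```

Contact where predicted (gauge x≈3.3 mm), 7.4 N back. The tapered bar pushes toward the fence, so I ease that way while holding the push.

arm_command([
  {"dx": 0,"dy": -0.05,"dz": -0.03,"wx": 0,"wy": 0,"wz": 0},
  {"dx": 0,"dy": -0.05,"dz": -0.02,"wx": 0,"wy": 0,"wz": 0},
])

```text
time_s: 12.3
tcp_pos: [0.5665, -0.009, 0.0497]
eef_rot: [57.3, 89.7, 44.5]
contact_force: [1.5, 4.8, -3.1]
gripper_width: 0.0277
```

Run:
```python
from h import *
need(tow([.004,.0138,.0495]),-gx)
```

```text
t 12.3 pos [ 0.5665 -0.009   0.0497] g [0.0034 0.0144 0.0497] F [ 1.5   4.82 -3.08] Fg [-5.03  0.4 ] w 0.0277
shift mm [ 0.2 -0.6 -0.6] rows units [ 0.01 -0.03 -0.03]
rot rad [ 0.0002  0.0031 -0.0048] units [ 0.    0.04 -0.06]
```

arm_command([
  {"dx": 0,"dy": -0.08,"dz": 0,"wx": 0,"wy": 0.04,"wz": -0.06},
  {"dx": 0,"dy": -0.08,"dz": 0,"wx": 0,"wy": 0,"wz": 0},
  {"dx": 0,"dy": -0.08,"dz": 0,"wx": 0,"wy": 0,"wz": 0},
])

```text
time_s: 12.55
tcp_pos: [0.5665, -0.0095, 0.0497]
eef_rot: [72.6, 89.6, 59.8]
contact_force: [-0.6, 9.5, 0.2]
gripper_width: 0.0272
```

Run:
```python
from h import *
need(tow([.004,.0138,.0495]),-gx)
```

```text
t 12.55 pos [ 0.5665 -0.0095  0.0497] g [0.0038 0.0145 0.0497] F [-0.59  9.48  0.17] Fg [-9.12 -2.68] w 0.0272
shift mm [ 0.2 -0.2 -0.7] rows units [ 0.01 -0.01 -0.04]
rot rad [ 0.0001  0.002  -0.0062] units [ 0.    0.02 -0.08]
```

arm_command([
  {"dx": 0,"dy": -0.08,"dz": -0.03,"wx": 0,"wy": 0.02,"wz": -0.08},
  {"dx": 0,"dy": -0.09,"dz": -0.03,"wx": 0,"wy": 0,"wz": 0},
  {"dx": 0,"dy": -0.09,"dz": -0.03,"wx": 0,"wy": 0,"wz": 0},
  {"dx": 0,"dy": -0.09,"dz": -0.03,"wx": 0,"wy": 0,"wz": 0},
])

```text
time_s: 12.88
tcp_pos: [0.5663, -0.0096, 0.0497]
eef_rot: [53.2, 89.3, 40.5]
contact_force: [2.3, 8.9, -1.7]
gripper_width: 0.0272
```

Run:
```python
from h import *
need(tow([.004,.0138,.0495]),-gx)
```

```text
t 12.88 pos [ 0.5663 -0.0096  0.0497] g [0.004  0.0144 0.0497] F [ 2.29  8.87 -1.67] Fg [-9.16  0.27] w 0.0272
shift mm [ 0.2  0.  -0.6] rows units [ 0.01  0.   -0.03]
rot rad [ 0.0012  0.0068 -0.0091] units [ 0.02  0.09 -0.11]
```

arm_command([
  {"dx": 0,"dy": -0.1,"dz": -0.03,"wx": 0,"wy": 0.06,"wz": -0.08},
  {"dx": 0,"dy": -0.1,"dz": -0.03,"wx": 0,"wy": 0,"wz": 0},
  {"dx": 0,"dy": -0.1,"dz": -0.03,"wx": 0,"wy": 0,"wz": 0},
  {"dx": 0,"dy": -0.1,"dz": -0.03,"wx": 0,"wy": 0,"wz": 0},
])

```text
time_s: 13.22
tcp_pos: [0.5662, -0.0099, 0.0498]
eef_rot: [56.5, 89.1, 43.8]
contact_force: [1.0, 9.4, -2.1]
gripper_width: 0.0277
```

Run:
```python
from h import *
need(tow([.004,.0138,.0495]),-gx)
```

```text
t 13.22 pos [ 0.5662 -0.0099  0.0498] g [0.0043 0.0143 0.0498] F [ 1.04  9.38 -2.13] Fg [-9.38 -1.06] w 0.0277
shift mm [ 0.3  0.3 -0.5] rows units [ 0.01  0.02 -0.02]
rot rad [ 0.002   0.0088 -0.0134] units [ 0.03  0.11 -0.17]
```

arm_command([
  {"dx": 0,"dy": -0.03,"dz": 0,"wx": 0,"wy": 0,"wz": 0},
])

```text
time_s: 13.3
tcp_pos: [0.5662, -0.0097, 0.0497]
eef_rot: [57.4, 89.0, 44.7]
contact_force: [-0.9, 1.4, 1.0]
gripper_width: 0.0275
```

arm_command([
  {"dx": 0,"dy": 0,"dz": 0,"wx": 0,"wy": 0,"wz": 0},
  {"dx": 0,"dy": 0,"dz": 0,"wx": 0,"wy": 0,"wz": 0},
  {"dx": 0,"dy": 0,"dz": 0,"wx": 0,"wy": 0,"wz": 0},
  {"dx": 0,"dy": 0,"dz": 0,"wx": 0,"wy": 0,"wz": 0},
  {"dx": 0,"dy": 0,"dz": 0,"wx": 0,"wy": 0,"wz": 0},
  {"dx": 0,"dy": 0,"dz": 0,"wx": 0,"wy": 0,"wz": 0},
  {"dx": 0,"dy": 0,"dz": 0,"wx": 0,"wy": 0,"wz": 0},
  {"dx": 0,"dy": 0,"dz": 0,"wx": 0,"wy": 0,"wz": 0},
], fingers=-0.2)

```text
time_s: 13.97
tcp_pos: [0.5646, -0.0114, 0.0494]
eef_rot: [60.6, 89.2, 47.9]
contact_force: [-1.0, 0.1, -0.3]
gripper_width: 0.0525
```

Run:
```python
from h import *
need(tow([.004,.0138,.12]),-gx)
```

```text
t 13.97 pos [ 0.5646 -0.0114  0.0494] g [0.0062 0.0131 0.0494] F [-0.95  0.15 -0.34] Fg [ 0.07 -0.96] w 0.0525
shift mm [-70.6   3.    1.1] rows units [-3.53  0.15  0.06]
rot rad [ 0.0019  0.0066 -0.0117] units [ 0.02  0.08 -0.15]
```

arm_command([
  {"dx": -0.4,"dy": 0.1,"dz": 0,"wx": 0,"wy": 0.08,"wz": -0.15},
  {"dx": -0.7,"dy": 0,"dz": 0,"wx": 0,"wy": 0,"wz": 0},
  {"dx": -0.8,"dy": 0,"dz": 0,"wx": 0,"wy": 0,"wz": 0},
  {"dx": -0.8,"dy": 0,"dz": 0,"wx": 0,"wy": 0,"wz": 0},
  {"dx": -0.8,"dy": 0,"dz": 0,"wx": 0,"wy": 0,"wz": 0},
  {"dx": -0.8,"dy": 0,"dz": 0,"wx": 0,"wy": 0,"wz": 0},
  {"dx": -0.8,"dy": 0,"dz": 0,"wx": 0,"wy": 0,"wz": 0},
])

```text
time_s: 14.55
tcp_pos: [0.5619, -0.0105, 0.151]
eef_rot: [-148.4, 89.4, -161.1]
contact_force: [0.5, 1.3, 0.6]
gripper_width: 0.0524
```

Run:
```python
from h import *
need(tow([.25,-.015,.15]),-gx)
p,d=cap('side','s3.png'); np.save('s3.npy',d)
cv2.imwrite('pics/s3c.png',cv2.resize(cv2.cvtColor(p[160:280,240:400],cv2.COLOR_RGB2BGR),(800,600)))
p,d=cap('top','t3.png')
```

```text
t 14.55 pos [ 0.5619 -0.0105  0.151 ] g [0.0059 0.0103 0.151 ] F [0.54 1.32 0.56] Fg [-1.41  0.24] w 0.0524
shift mm [   2.5 -244.1  -25.4] rows units [  0.13 -12.2   -1.27]
rot rad [ 0.0006 -0.009   0.0055] units [ 0.01 -0.11  0.07]
```

View pics/s3c.png

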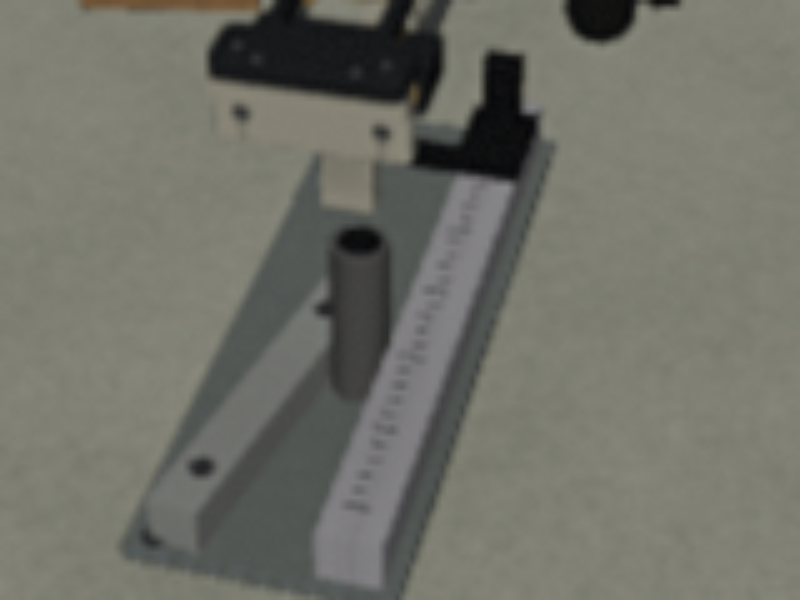

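View pics/t3.png

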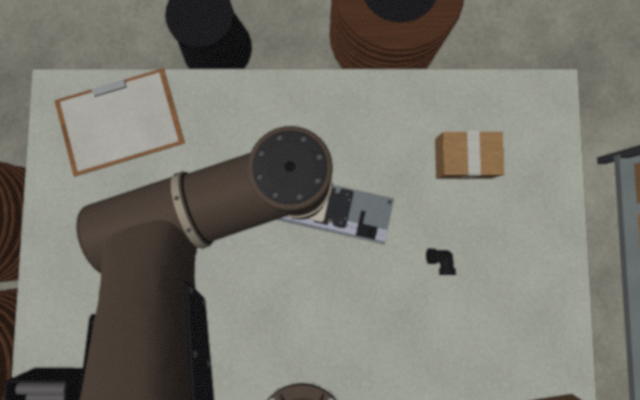

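The nipple stands upright and wedged in the slot (top at about (312,208), foot near (311,239) in the side picture), the gripper is clear, and the bystanders look unmoved. Next I go over behind the cursor tab with the fingers shut.

arm_command([
  {"dx": 0,"dy": -0.6,"dz": -0.15,"wx": 0,"wy": -0.11,"wz": 0.07},
  {"dx": 0,"dy": -1,"dz": -0.15,"wx": 0,"wy": 0,"wz": 0},
  {"dx": 0,"dy": -1,"dz": -0.15,"wx": 0,"wy": 0,"wz": 0},
  {"dx": 0,"dy": -1,"dz": -0.15,"wx": 0,"wy": 0,"wz": 0},
  {"dx": 0,"dy": -1,"dz": -0.15,"wx": 0,"wy": 0,"wz": 0},
  {"dx": 0,"dy": -1,"dz": -0.15,"wx": 0,"wy": 0,"wz": 0},
  {"dx": 0,"dy": -1,"dz": -0.15,"wx": 0,"wy": 0,"wz": 0},
  {"dx": 0,"dy": -1,"dz": -0.15,"wx": 0,"wy": 0,"wz": 0},
  {"dx": 0,"dy": -1,"dz": 0,"wx": 0,"wy": 0,"wz": 0},
  {"dx": 0,"dy": -1,"dz": 0,"wx": 0,"wy": 0,"wz": 0},
  {"dx": 0,"dy": -1,"dz": 0,"wx": 0,"wy": 0,"wz": 0},
  {"dx": 0,"dy": -0.8,"dz": 0,"wx": 0,"wy": 0,"wz": 0},
  {"dx": 0,"dy": 0,"dz": 0,"wx": 0,"wy": 0,"wz": 0},
], fingers=1)

```text
time_s: 15.73
tcp_pos: [0.4769, -0.2395, 0.145]
eef_rot: [109.4, 89.8, 96.7]
contact_force: [0.5, 0.3, -0.3]
gripper_width: 0.0005
```

Run:
```python
from h import *
need(tow([.24,-.015,.066]),-gx)
cap('top','t4.png')
p,d=cap('side','s4.png'); P=cloud('side',d)
G=(P-O)@np.stack([gx,gy,[0,0,1]],1)
# nipple
s=(abs(G[...,0]-.004)<.03)&(abs(G[...,1]-.014)<.02)&(G[...,2]>.04)&(G[...,2]<.1)
X=G[s]
for lo in(.04,.055,.07):
    Y=X[(X[:,2]>lo)&(X[:,2]<lo+.015)]; print(lo,len(Y),Y.min(0).round(4),Y.max(0).round(4),Y.mean(0).round(4))
print('spot',[ (x['score'],x['centre'], tog(onplane('side',x['centre'],.086))) for x in r.spot_point('side','cursor_tab')])
```

```text
t 15.73 pos [ 0.4769 -0.2395  0.145 ] g [ 0.248  -0.0219  0.145 ] F [ 0.52  0.33 -0.32] Fg [-0.44  0.43] w 0.0005
shift mm [79.   7.7  7. ] rows units [3.95 0.39 0.35]
rot rad [ 0.0023 -0.0013 -0.0036] units [ 0.03 -0.02 -0.04]
0.04 61 [-0.0133  0.0032  0.0405] [0.0067 0.0265 0.0548] [-0.0077  0.0135  0.0472]
0.055 61 [-0.0137  0.0027  0.0554] [0.0052 0.0267 0.0698] [-0.0078  0.013   0.0626]
0.07 61 [-0.0134  0.003   0.07  ] [0.0055 0.03   0.0843] [-0.0075  0.0133  0.0773]
spot [(0.88, [340.2, 171.8], array([ 0.17485322, -0.01300326,  0.086     ]))]
```

View pics/t4.png

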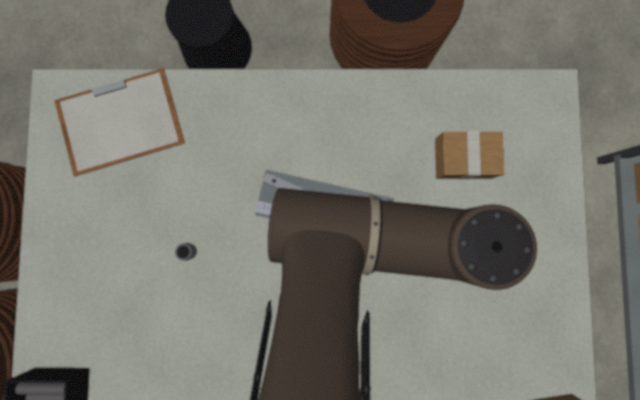

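View pics/s4.png

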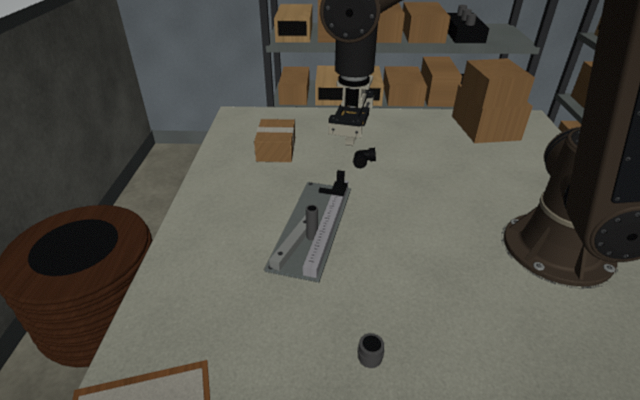

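The coupling, elbow and carton are where they were. The nipple is upright at gauge x≈0–4 mm: its profile is the same at all heights. Next I lower behind the tab.

arm_command([
  {"dx": 0.5,"dy": 0.39,"dz": 0.35,"wx": 0,"wy": 0,"wz": -0.04},
  {"dx": 0.8,"dy": 0,"dz": 0,"wx": 0,"wy": 0,"wz": 0},
  {"dx": 0.8,"dy": 0,"dz": 0,"wx": 0,"wy": 0,"wz": 0},
  {"dx": 0.6,"dy": 0,"dz": 0,"wx": 0,"wy": 0,"wz": 0},
  {"dx": 0.2,"dy": 0,"dz": 0,"wx": 0,"wy": 0,"wz": 0},
  {"dx": 0,"dy": 0,"dz": 0,"wx": 0,"wy": 0,"wz": 0},
])

```text
time_s: 16.38
tcp_pos: [0.49, -0.2258, 0.0835]
eef_rot: [16.9, 89.9, 4.6]
contact_force: [-0.4, 0.4, 0.4]
gripper_width: 0.0008
```

Run:
```python
from h import *
need(tow([.22,-.015,.068]),-gx)
```

```text
t 16.38 pos [ 0.49   -0.2258  0.0835] g [ 0.2318 -0.0121  0.0835] F [-0.37  0.42  0.39] Fg [-0.33 -0.45] w 0.0008
shift mm [15.5 11.8 -2.8] rows units [ 0.78  0.59 -0.14]
rot rad [ 0.0084  0.0023 -0.0007] units [ 0.1   0.03 -0.01]
```

arm_command([
  {"dx": 0.4,"dy": 0,"dz": -0.14,"wx": 0.1,"wy": 0.03,"wz": 0},
  {"dx": 0.38,"dy": 0,"dz": 0,"wx": 0,"wy": 0,"wz": 0},
  {"dx": 0,"dy": 0,"dz": 0,"wx": 0,"wy": 0,"wz": 0},
])

```text
time_s: 16.63
tcp_pos: [0.4884, -0.2237, 0.0671]
eef_rot: [43.2, 89.9, 30.5]
contact_force: [-0.2, 0.5, 0.2]
gripper_width: 0.0006
```

Run:
```python
from h import *
need(tow([.212,-.015,.068]),-gx)
p,d=cap('side','s5.png')
cv2.imwrite('pics/s5c.png',cv2.resize(cv2.cvtColor(p[110:230,280:440],cv2.COLOR_RGB2BGR),(800,600)))
```

```text
t 16.63 pos [ 0.4884 -0.2237  0.0671] g [ 0.23   -0.0142  0.0671] F [-0.18  0.47  0.21] Fg [-0.42 -0.27] w 0.0006
shift mm [-0.9 18.1 -0.8] rows units [-0.05  0.9  -0.04]
rot rad [ 0.0018  0.0008 -0.0007] units [ 0.02  0.01 -0.01]
```

View pics/s5c.png

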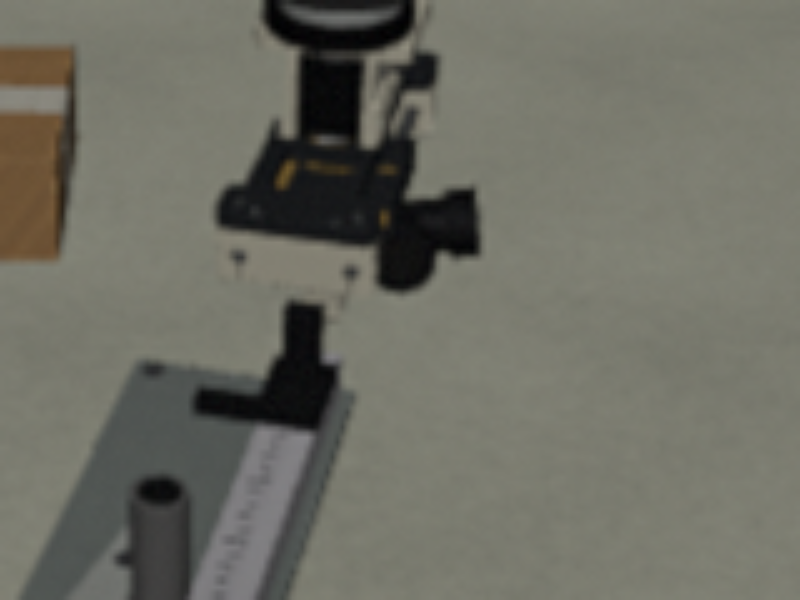

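The tab (about (341,176) full-picture pixels) has the closed fingers right behind it. I push slowly in −x.

arm_command([
  {"dx": 0,"dy": 0.3,"dz": -0.04,"wx": 0,"wy": 0,"wz": 0},
  {"dx": 0,"dy": 0.3,"dz": 0,"wx": 0,"wy": 0,"wz": 0},
  {"dx": 0,"dy": 0.2,"dz": 0,"wx": 0,"wy": 0,"wz": 0},
  {"dx": 0,"dy": 0.2,"dz": 0,"wx": 0,"wy": 0,"wz": 0},
  {"dx": 0,"dy": 0.2,"dz": 0,"wx": 0,"wy": 0,"wz": 0},
])

```text
time_s: 17.1
tcp_pos: [0.4944, -0.1988, 0.0693]
eef_rot: [11.5, 89.8, -1.3]
contact_force: [-0.3, -1.6, -0.5]
gripper_width: 0.0002
```

Run:
```python
from h import *
need(tow([.12,-.015,.068]),-gx)
p,d=cap('side','s6.png')
print('spot',[ (x['score'],x['centre'], tog(onplane('side',x['centre'],.086))) for x in r.spot_point('side','cursor_tab')])
print('spot',[ (x['score'],x['centre'], tog(onplane('side',x['centre'],.041))) for x in r.spot_point('side','cursor')])
```

```text
t 17.1 pos [ 0.4944 -0.1988  0.0693] g [ 0.2044 -0.0139  0.0693] F [-0.34 -1.59 -0.54] Fg [1.63 0.02] w 0.0002
shift mm [ 1.4 84.4 -1.1] rows units [ 0.07  4.22 -0.05]
rot rad [ 0.0008  0.004  -0.0008] units [ 0.01  0.05 -0.01]
spot [(0.63, [340.7, 170.1], array([ 0.18296885, -0.01255265,  0.086     ])), (0.26, [317.3, 240.0], array([-0.08951894, -0.02189934,  0.086     ]))]
spot [(0.72, [326.6, 194.2], array([0.1316901 , 0.01153287, 0.041     ]))]
```

arm_command([
  {"dx": 0.05,"dy": 0.25,"dz": -0.04,"wx": 0,"wy": 0.05,"wz": 0},
  {"dx": 0,"dy": 0.3,"dz": 0,"wx": 0,"wy": 0,"wz": 0},
  {"dx": 0,"dy": 0.3,"dz": 0,"wx": 0,"wy": 0,"wz": 0},
  {"dx": 0,"dy": 0.3,"dz": 0,"wx": 0,"wy": 0,"wz": 0},
  {"dx": 0,"dy": 0.3,"dz": 0,"wx": 0,"wy": 0,"wz": 0},
  {"dx": 0,"dy": 0.3,"dz": 0,"wx": 0,"wy": 0,"wz": 0},
  {"dx": 0,"dy": 0.3,"dz": 0,"wx": 0,"wy": 0,"wz": 0},
  {"dx": 0,"dy": 0.3,"dz": 0,"wx": 0,"wy": 0,"wz": 0},
  {"dx": 0,"dy": 0.3,"dz": 0,"wx": 0,"wy": 0,"wz": 0},
  {"dx": 0,"dy": 0.15,"dz": 0,"wx": 0,"wy": 0,"wz": 0},
])

```text
time_s: 18.08
tcp_pos: [0.507, -0.1395, 0.0685]
eef_rot: [-137.9, 90.0, -150.6]
contact_force: [1.0, -2.5, 0.5]
gripper_width: 0.0005
```

Run:
```python
from h import *
need(tow([.12,-.015,.068]),-gx)
p,d=cap('side','s7.png')
cv2.imwrite('pics/s7c.png',cv2.resize(cv2.cvtColor(p[150:270,250:410],cv2.COLOR_RGB2BGR),(800,600)))
print('spot',[ (x['score'],x['centre'], tog(onplane('side',x['centre'],.086))) for x in r.spot_point('side','cursor_tab')])
print('spot',[ (x['score'],x['centre'], tog(onplane('side',x['centre'],.041))) for x in r.spot_point('side','cursor')])
```

```text
t 18.08 pos [ 0.507  -0.1395  0.0685] g [ 0.1439 -0.0147  0.0685] F [ 0.96 -2.47  0.5 ] Fg [2.2  1.49] w 0.0005
shift mm [ 0.4 23.9 -0.3] rows units [ 0.02  1.19 -0.02]
rot rad [ 0.0007 -0.0002  0.0002] units [ 0.01 -0.    0.  ]
spot [(0.21, [318.4, 243.3], array([-0.09864274, -0.02663471,  0.086     ]))]
spot [(0.57, [319.3, 208.5], array([0.06960867, 0.01474812, 0.041     ]))]
```

View pics/s7c.png

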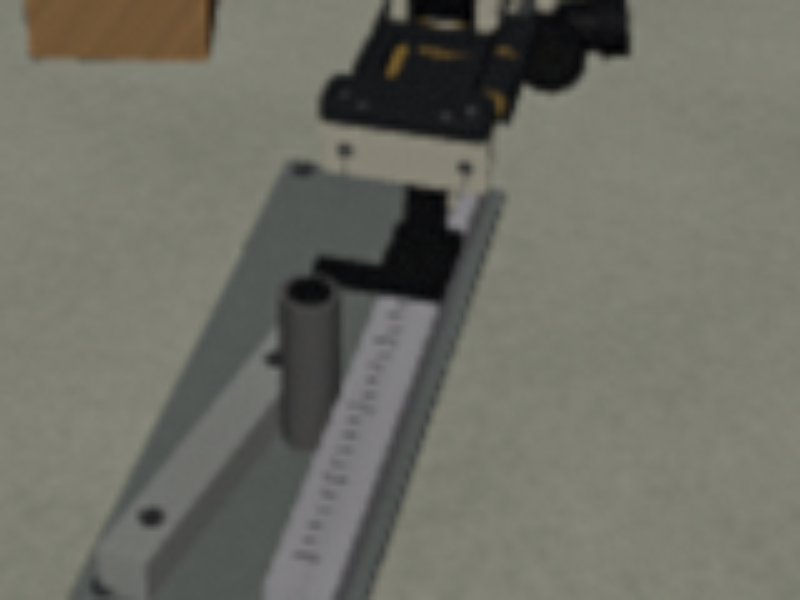

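arm_command([
  {"dx": 0.02,"dy": 0.25,"dz": -0.02,"wx": 0,"wy": 0,"wz": 0},
  {"dx": 0,"dy": 0.3,"dz": 0,"wx": 0,"wy": 0,"wz": 0},
  {"dx": 0,"dy": 0.3,"dz": 0,"wx": 0,"wy": 0,"wz": 0},
  {"dx": 0,"dy": 0.3,"dz": 0,"wx": 0,"wy": 0,"wz": 0},
  {"dx": 0,"dy": 0.3,"dz": 0,"wx": 0,"wy": 0,"wz": 0},
  {"dx": 0,"dy": 0.2,"dz": 0,"wx": 0,"wy": 0,"wz": 0},
  {"dx": 0,"dy": 0.1,"dz": 0,"wx": 0,"wy": 0,"wz": 0},
])

```text
time_s: 18.82
tcp_pos: [0.5148, -0.1033, 0.0681]
eef_rot: [-117.9, 90.0, -130.8]
contact_force: [0.7, -1.8, -0.3]
gripper_width: 0.0003
```

Run:
```python
from h import *
need(tow([.09,-.015,.068]),-gx)
p,d=cap('side','s8.png')
cv2.imwrite('pics/s8c.png',cv2.resize(cv2.cvtColor(p[180:270,260:380],cv2.COLOR_RGB2BGR),(800,600)))
```

```text
t 18.82 pos [ 0.5148 -0.1033  0.0681] g [ 0.1068 -0.0151  0.0681] F [ 0.74 -1.82 -0.32] Fg [1.61 1.13] w 0.0003
shift mm [ 0.1 16.8  0.1] rows units [0.   0.84 0.01]
rot rad [-0.0007 -0.0002  0.0004] units [-0.01 -0.    0.  ]
```

View pics/s8c.png

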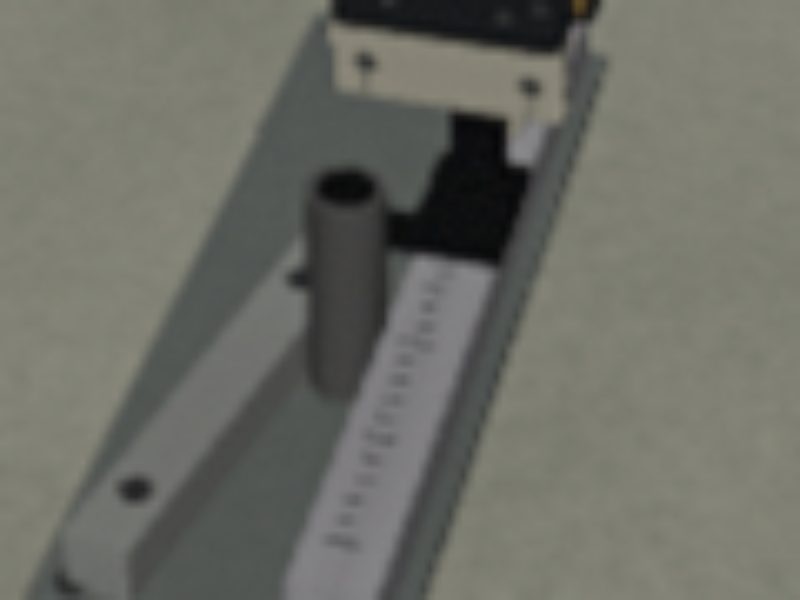

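The tongue is still clear beyond the nipple, with about 2 cm left. I slow down.

arm_command([
  {"dx": 0,"dy": 0.15,"dz": 0,"wx": 0,"wy": 0,"wz": 0},
  {"dx": 0,"dy": 0.15,"dz": 0,"wx": 0,"wy": 0,"wz": 0},
  {"dx": 0,"dy": 0.15,"dz": 0,"wx": 0,"wy": 0,"wz": 0},
  {"dx": 0,"dy": 0.1,"dz": 0,"wx": 0,"wy": 0,"wz": 0},
])

```text
time_s: 19.2
tcp_pos: [0.5174, -0.0916, 0.068]
eef_rot: [-126.1, 90.0, -138.9]
contact_force: [-0.5, -0.8, 0.6]
gripper_width: 0.0004
```

Run:
```python
from h import *
need(tow([.085,-.015,.068]),-gx)
```

```text
t 19.2 pos [ 0.5174 -0.0916  0.068 ] g [ 0.0948 -0.0151  0.068 ] F [-0.54 -0.76  0.58] Fg [ 0.86 -0.36] w 0.0004
shift mm [-0.   9.8  0.1] rows units [-0.    0.49  0.01]
rot rad [-0.0006 -0.0003  0.0004] units [-0.01 -0.    0.  ]
```

arm_command([
  {"dx": 0,"dy": 0.06,"dz": 0,"wx": 0,"wy": 0,"wz": 0},
  {"dx": 0,"dy": 0.06,"dz": 0,"wx": 0,"wy": 0,"wz": 0},
  {"dx": 0,"dy": 0.06,"dz": 0,"wx": 0,"wy": 0,"wz": 0},
])

```text
time_s: 19.45
tcp_pos: [0.5183, -0.0876, 0.068]
eef_rot: [-129.2, 90.0, -142.0]
contact_force: [0.1, -1.6, 0.1]
gripper_width: 0.0006
```

Run:
```python
from h import *
need(tow([.085,-.015,.068]),-gx)
```

```text
t 19.45 pos [ 0.5183 -0.0876  0.068 ] g [ 0.0907 -0.0152  0.068 ] F [ 0.14 -1.59  0.05] Fg [1.52 0.49] w 0.0006
shift mm [-0.   5.7  0.1] rows units [-0.    0.29  0.01]
rot rad [-0.0006 -0.0003  0.0004] units [-0.01 -0.    0.01]
```

arm_command([
  {"dx": 0,"dy": 0.05,"dz": 0,"wx": 0,"wy": 0,"wz": 0},
  {"dx": 0,"dy": 0.05,"dz": 0,"wx": 0,"wy": 0,"wz": 0},
])

```text
time_s: 19.62
tcp_pos: [0.5188, -0.0855, 0.068]
eef_rot: [-128.0, 90.0, -140.8]
contact_force: [0.3, -1.4, 0.9]
gripper_width: 0.0005
```

Run:
```python
from h import *
need(tow([.085,-.015,.068]),-gx)
p,d=cap('side','s9.png')
cv2.imwrite('pics/s9c.png',cv2.resize(cv2.cvtColor(p[180:270,260:380],cv2.COLOR_RGB2BGR),(800,600)))
```

```text
t 19.62 pos [ 0.5188 -0.0855  0.068 ] g [ 0.0886 -0.0151  0.068 ] F [ 0.34 -1.36  0.85] Fg [1.25 0.64] w 0.0005
shift mm [-0.   3.6  0.1] rows units [-0.    0.18  0.01]
rot rad [-0.0007 -0.0003  0.0004] units [-0.01 -0.    0.01]
```

View pics/s9c.png

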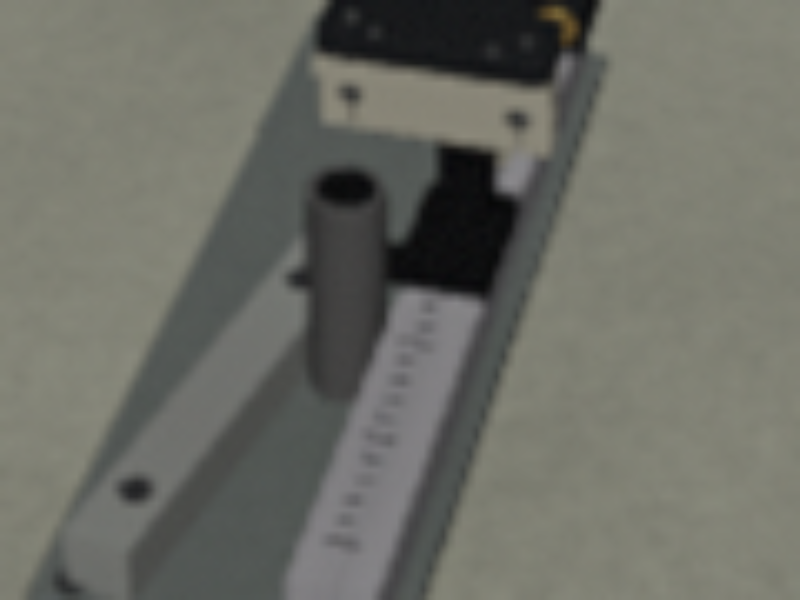

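Not yet touching; the force is still at sliding friction. I continue at 1 mm per row.

arm_command([
  {"dx": 0,"dy": 0.05,"dz": 0,"wx": 0,"wy": 0,"wz": 0},
  {"dx": 0,"dy": 0.05,"dz": 0,"wx": 0,"wy": 0,"wz": 0},
])

```text
time_s: 19.83
tcp_pos: [0.5193, -0.0835, 0.068]
eef_rot: [-131.7, 90.0, -144.6]
contact_force: [-0.3, -2.0, 0.8]
gripper_width: 0.0006
```

arm_command([
  {"dx": 0,"dy": 0.05,"dz": 0,"wx": 0,"wy": 0,"wz": 0},
])

```text
time_s: 19.92
tcp_pos: [0.5195, -0.0824, 0.068]
eef_rot: [-129.2, 90.0, -142.1]
contact_force: [-0.2, -2.4, 0.5]
gripper_width: 0.0001
```

arm_command([
  {"dx": 0,"dy": 0.05,"dz": 0,"wx": 0,"wy": 0,"wz": 0},
])

```text
time_s: 20.0
tcp_pos: [0.5197, -0.0814, 0.068]
eef_rot: [-133.1, 90.0, -146.0]
contact_force: [0.1, -1.3, 1.4]
gripper_width: 0.0006
```

arm_command([
  {"dx": 0,"dy": 0.05,"dz": 0,"wx": 0,"wy": 0,"wz": 0},
  {"dx": 0,"dy": 0.05,"dz": 0,"wx": 0,"wy": 0,"wz": 0},
])

```text
time_s: 20.17
tcp_pos: [0.5202, -0.0793, 0.068]
eef_rot: [-132.0, 90.0, -144.8]
contact_force: [0.8, -1.7, 1.1]
gripper_width: 0.0005
```

arm_command([
  {"dx": 0,"dy": 0.05,"dz": 0,"wx": 0,"wy": 0,"wz": 0},
])

```text
time_s: 20.25
tcp_pos: [0.5205, -0.0782, 0.068]
eef_rot: [-130.3, 90.0, -143.2]
contact_force: [0.1, -1.1, 1.2]
gripper_width: 0.0004
```

arm_command([
  {"dx": 0,"dy": 0.04,"dz": 0,"wx": 0,"wy": 0,"wz": 0},
])

```text
time_s: 20.33
tcp_pos: [0.5205, -0.0775, 0.068]
eef_rot: [-125.5, 89.9, -138.4]
contact_force: [-0.5, -6.9, 1.6]
gripper_width: 0.0006
```

Contact: the push rose from about 1.5 to 6.9 N. I hold lightly for a moment.

arm_command([
  {"dx": 0,"dy": 0.03,"dz": 0,"wx": 0,"wy": 0,"wz": 0},
])

```text
time_s: 20.42
tcp_pos: [0.5205, -0.0774, 0.068]
eef_rot: [-118.4, 89.9, -131.2]
contact_force: [-0.1, -7.8, 1.1]
gripper_width: 0.0001
```

arm_command([
  {"dx": 0,"dy": 0.03,"dz": 0,"wx": 0,"wy": 0,"wz": 0},
])

```text
time_s: 20.5
tcp_pos: [0.5205, -0.0774, 0.0681]
eef_rot: [-112.8, 89.8, -125.7]
contact_force: [1.3, -7.2, 0.1]
gripper_width: 0.0006
```

arm_command([
  {"dx": 0,"dy": 0.03,"dz": 0,"wx": 0,"wy": 0,"wz": 0},
])

```text
time_s: 20.58
tcp_pos: [0.5205, -0.0774, 0.0681]
eef_rot: [-110.1, 89.8, -122.9]
contact_force: [-0.3, -6.9, 1.5]
gripper_width: 0.0005
```

Run:
```python
from h import *
need(tow([.12,-.015,.068]),-gx)
p,d=cap('side','s10.png')
cv2.imwrite('pics/s10c.png',cv2.resize(cv2.cvtColor(p[180:270,260:380],cv2.COLOR_RGB2BGR),(800,600)))
```

```text
t 20.58 pos [ 0.5205 -0.0774  0.0681] g [ 0.0803 -0.0153  0.0681] F [-0.35 -6.92  1.46] Fg [6.83 1.2 ] w 0.0005
shift mm [  0.3 -39.7   0.3] rows units [ 0.01 -1.98  0.02]
rot rad [-0.0007 -0.0014  0.0037] units [-0.01 -0.02  0.05]
```

View pics/s10c.png

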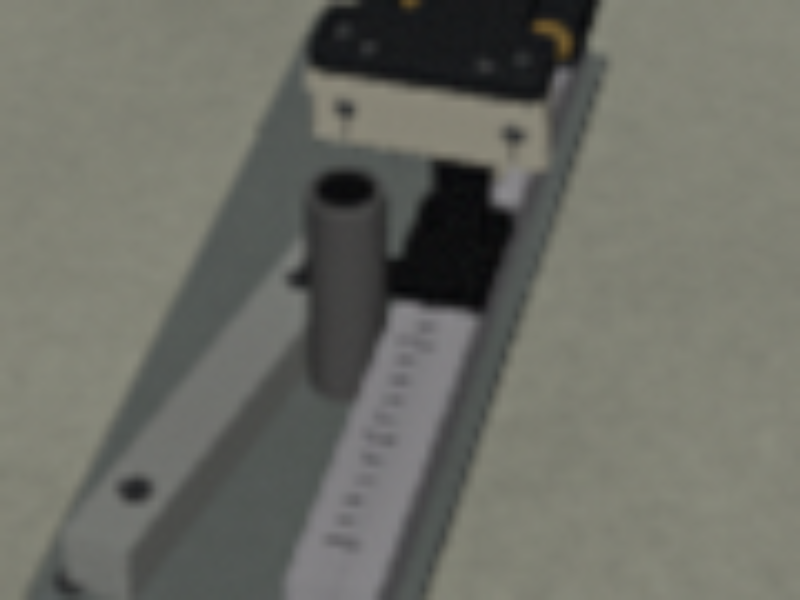

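The nipple hasn't moved (top at about (312,208), same as before) and the cursor tongue is against it. The push held steady near 7 N, of which about 5 N is on the nipple. Backing off, then lifting.

arm_command([
  {"dx": 0,"dy": -0.05,"dz": 0,"wx": 0,"wy": 0,"wz": 0},
  {"dx": 0,"dy": -0.3,"dz": 0,"wx": 0,"wy": 0,"wz": 0},
  {"dx": 0,"dy": -0.6,"dz": 0,"wx": 0,"wy": 0,"wz": 0},
  {"dx": 0,"dy": -0.8,"dz": 0,"wx": 0,"wy": 0,"wz": 0},
  {"dx": -0.6,"dy": -0.3,"dz": 0,"wx": 0,"wy": 0,"wz": 0},
  {"dx": -0.8,"dy": 0,"dz": 0,"wx": 0,"wy": 0,"wz": 0},
  {"dx": -0.8,"dy": 0,"dz": 0,"wx": 0,"wy": 0,"wz": 0},
  {"dx": -0.8,"dy": -0.5,"dz": 0,"wx": 0,"wy": 0,"wz": 0},
  {"dx": -0.8,"dy": -0.8,"dz": 0,"wx": 0,"wy": 0,"wz": 0},
  {"dx": 0,"dy": -1,"dz": 0,"wx": 0,"wy": 0,"wz": 0},
  {"dx": 0,"dy": -1,"dz": 0,"wx": 0,"wy": 0,"wz": 0},
  {"dx": 0,"dy": 0,"dz": 0,"wx": 0,"wy": 0,"wz": 0},
])

```text
time_s: 21.63
tcp_pos: [0.4925, -0.1901, 0.1469]
eef_rot: [-154.1, 89.7, -166.8]
contact_force: [0.2, 0.9, -0.0]
gripper_width: 0.0004
```

Run:
```python
from h import *
need(tow([.12,-.015,.068]),-gx)
p,d=cap('side','s11.png'); P=cloud('side',d)
cv2.imwrite('pics/s11c.png',cv2.resize(cv2.cvtColor(p[180:270,260:380],cv2.COLOR_RGB2BGR),(800,600)))
cap('top','t11.png')
G=(P-O)@np.stack([gx,gy,[0,0,1]],1)
s=(abs(G[...,0]-.004)<.03)&(abs(G[...,1]-.014)<.02)&(G[...,2]>.045)&(G[...,2]<.1)
X=G[s]
for lo in(.05,.06,.07):
    Y=X[(X[:,2]>lo)&(X[:,2]<lo+.015)]; print(lo,len(Y),Y.min(0).round(4),Y.max(0).round(4),Y.mean(0).round(4))
```

```text
t 21.63 pos [ 0.4925 -0.1901  0.1469] g [ 0.1964 -0.0176  0.1469] F [ 0.15  0.92 -0.04] Fg [-0.93 -0.06] w 0.0004
shift mm [78.8 76.5  3. ] rows units [3.94 3.83 0.15]
rot rad [ 0.0015 -0.0039  0.0019] units [ 0.02 -0.05  0.02]
0.05 61 [-0.013   0.003   0.0505] [0.0046 0.0265 0.0643] [-0.0079  0.0129  0.0574]
0.06 63 [-0.0143  0.003   0.0601] [0.0048 0.0266 0.0743] [-0.0075  0.0128  0.0669]
0.07 64 [-0.0123  0.0033  0.0702] [0.0047 0.0301 0.0849] [-0.0071  0.0139  0.0777]
```

View pics/s11c.png

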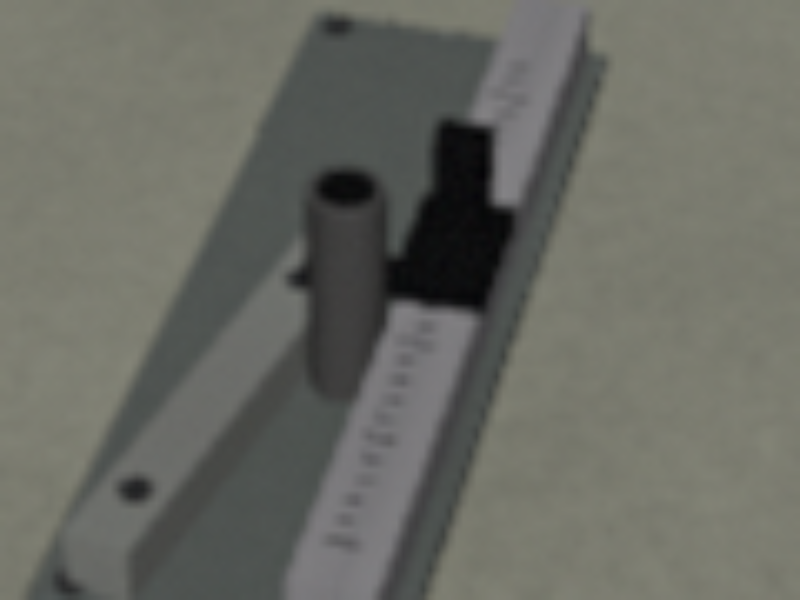

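View pics/t11.png

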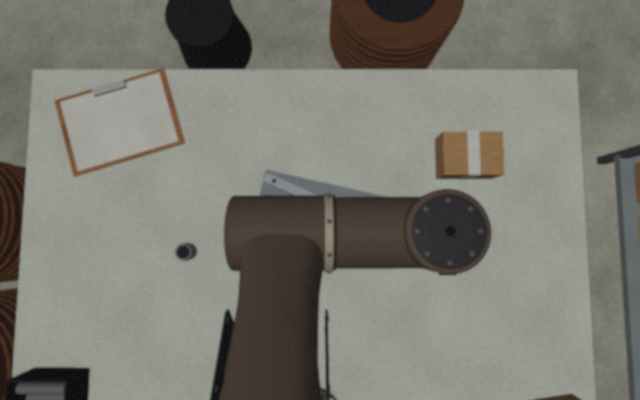

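The nipple is unchanged and upright, and the cursor is against it. The gripper is free at 0.147 m height, and the coupling and carton haven't moved. Handing in.

Run:
```python
from h import *
print(r.close_job())
```

```text
the job is handed in; nothing more can be done
None
```

I stood the nipple on the gauge's plate in the wide part of the slot and slid it to the narrow end until it wedged. I then let go, pushed the cursor up until it touched the nipple, backed off, and handed the job in at about 21.7 s. The hand-in reports no verdict.

- **Wedging:** the nipple stopped at gauge x of about 4 mm, where I had predicted. The push was about 9.4 N, with almost no sideways force left over. The finger opening while holding it was about 27.6 mm, which puts the outer diameter near that.
- **Cursor:** the push rose from about 1.5 N of sliding friction to about 7 N at contact and held there for about 0.3 s. That leaves roughly 5 N on the nipple, and the nipple did not move.
- **Last checks:** in the last pictures the nipple is upright and in the same place, the cursor tongue is against it, and the gripper is clear. The coupling and carton have not moved.
- **Not confirmed:**
  - I could not measure the forces on the tapered bar and the fence separately, so I judged the wedge from the force on the gripper and the nipple staying put.
  - The camera depth put the nipple's x about 4 mm lower than the gripper reading did. I put that down to measurement bias.
  - The elbow was hidden under the arm in the last top view. It was in place in the earlier pictures where it showed clearly, and the gripper never went low enough to touch it.

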